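# Set out the affogato cups on a gelato cart

### The job

Get the waiting affogato cups ready for the scooper: drop one biscuit into the bottom of each cup and stand the cups upright along the narrow serving ledge, centred on its depth. Lay the gelato spade in its sloped rest, handle on the tongue and blade down in the tray, and when all that is in place ring the counter bell. Spare biscuits stay down on the counter or their board, and everything else stays where it is.

Things in the scene. Friction and masses are not known exactly. Their poses are not given: they have to be found in the camera images.
- ledge: serving ledge: a narrow white-enamelled steel shelf fixed to the counter on two round posts (posts 300 mm apart). Shelf 70 mm deep (its x), 400 mm long (its y), 10 mm thick, upper face 140 mm above the counter, no rim. Origin on the counter under the middle of the shelf; x points away from the robot, y along the shelf, z up.
- ledge_top (a point): middle of the ledge's upper face, axes as the ledge's
- cup1: straight-sided white ceramic cup without handle, 58 mm outside diameter (54 at the very foot), 62 mm tall, walls 3.5 mm, floor 5 mm thick, 0.16 kg; stands empty on the counter between the robot and the ledge. Origin: centre of its underside, z up out of the mouth. Of the four cups only three or four are present.
- cup2: straight-sided white ceramic cup without handle, 58 mm outside diameter (54 at the very foot), 62 mm tall, walls 3.5 mm, floor 5 mm thick, 0.16 kg; stands empty on the counter between the robot and the ledge. Origin: centre of its underside, z up out of the mouth. Of the four cups only three or four are present.
- cup3: straight-sided white ceramic cup without handle, 58 mm outside diameter (54 at the very foot), 62 mm tall, walls 3.5 mm, floor 5 mm thick, 0.16 kg; stands empty on the counter between the robot and the ledge. Origin: centre of its underside, z up out of the mouth. Of the four cups only three or four are present.
- cup4: straight-sided white ceramic cup without handle, 58 mm outside diameter (54 at the very foot), 62 mm tall, walls 3.5 mm, floor 5 mm thick, 0.16 kg; stands empty on the counter between the robot and the ledge. Origin: centre of its underside, z up out of the mouth. Of the four cups only three or four are present.
- biscuit1: brown amaretto biscuit, a rigid domed disc 36 mm in diameter, 18 mm thick, flat side down, on the wooden board. Origin: its centre, 9 mm above its flat side; z out of the dome. All five are present.
- biscuit2: brown amaretto biscuit, a rigid domed disc 36 mm in diameter, 18 mm thick, flat side down, on the wooden board. Origin: its centre, 9 mm above its flat side; z out of the dome. All five are present.
- biscuit3: brown amaretto biscuit, a rigid domed disc 36 mm in diameter, 18 mm thick, flat side down, on the wooden board. Origin: its centre, 9 mm above its flat side; z out of the dome. All five are present.
- biscuit4: brown amaretto biscuit, a rigid domed disc 36 mm in diameter, 18 mm thick, flat side down, on the wooden board. Origin: its centre, 9 mm above its flat side; z out of the dome. All five are present.
- biscuit5: brown amaretto biscuit, a rigid domed disc 36 mm in diameter, 18 mm thick, flat side down, on the wooden board. Origin: its centre, 9 mm above its flat side; z out of the dome. All five are present.
- board: round wooden board, 180 mm in diameter, 12 mm thick, fixed, left or right on the counter; the biscuits start on it. Origin: centre of its underside.
- spade: gelato spade lying flat on the counter, 245 mm long, 0.15 kg: white handle 24 mm wide, 20 mm high, then a thin neck and a flat steel blade 55 mm wide, 3 mm thick; underside flat. Origin on the underside at the blade end of the handle; x towards the blade, z up; handle x = -125 to 0 mm, blade x = 30 to 120 mm; it balances near x = -10 mm.
- spade_tip (a point): middle of the blade's free edge, 120 mm along the spade's x
- rest: dark steel spade rest, fixed, on the side of the counter where the board is not. Origin under its 200 x 85 mm base plate, x away from the robot. On it a sloping bed: a narrow tongue 34 mm wide for the handle on the robot's side, leading down into a tray for the blade, 70 mm wide inside, rims 10 mm high at both sides and at the lower end.
- rest_bed: upper face of the sloping bed. Origin 53 mm above the counter where tongue meets tray; x runs down the slope (0.30 rad, away from the robot), y across, z square to the face. Tongue x = -115 to 0 mm, tray x = 0 to 128 mm. Properly laid, the spade's origin lies close to this origin with both x axes together.
- bell_plunger (a joint): plunger of the counter bell, 0 up, 6 mm fully down; sprung, about 1.4 N to start and 4 N fully down; it comes back up by itself
- bell_top (a point): centre of the top of the plunger's 18 mm cap, 63 mm above the counter, over a chrome dome 80 mm in diameter fixed to the counter
- sprinkle_jar: clear jar with steel lid, 60 mm in diameter, 85 mm tall, bystander; origin centre of underside
- saucer: white saucer, 80 mm in diameter, 14 mm tall, bystander; origin centre of underside
- spoon: small steel spoon, 140 mm long, lying on the counter behind the ledge, bystander
- sauce_bottle: amber bottle, 60 mm in diameter, 170 mm tall, behind the ledge, bystander; origin centre of underside
Not all that is in view belongs to the job. What is shaped like the biscuit4 but turquoise or white is not meant.

How it is judged:
By the outcome, as a careful person would: the job done as asked, in the order asked, and still so for the second after the job is handed in, with the robot touching nothing.
Of cup1, cup2, cup3, cup4 only 3 to 4 are there at a start; the rules pass over those that are not, and their reading is None.
At some moment in a run one of biscuit1, biscuit2, biscuit3, biscuit4, biscuit5 may be knocked a few centimetres aside while the robot is not near it.
It also fails if it takes over 210 s, if anything falls off the work surface, if the arm or the gripper's body presses on something with over 40 N, if the wrist force passes 120 N, or if a joint passes its speed limit or range.

### The arm

A 6-joint arm with a two-finger parallel gripper is mounted at the origin on the work surface. World frame = base frame: x ahead of the robot, y to its left, z up, the work surface at z = 0. Lengths are in mm, angles in rad, forces in N, time in s.
With the tool pointing down it reaches from about 350 to 1000 mm from the base axis. Payload 7.1 kg.
Tool frame: the origin (TCP) lies on the centre line of the jaws, within the pads' length; the fingertips stand 25 mm ahead of it and the grasp point (between the pads) lies 6 mm ahead of it; z points along the fingers, y is the direction in which the jaws open and shut (so a half turn about z gives the same grasp; the last joint's range is limited). The gripper opens to 85 mm and grips with 20 to 120 N. Pads are 22 mm wide; open, the fingers measure 114 mm over their backs; the gripper's body (76 mm by 85 mm) begins 54 mm behind the grasp point. The pads swing forward as they close: fully open they stand 13 mm farther back than shut.
Start: joints at [-1.231, 0.423, 1.63, -0, 1.089, -0.019], TCP at [219.486, -585.176, 256.319] pointing down, gripper open.
Joint ranges: [-3, 3], [-0.9, 2.11], [0.09, 2.58], [-1.31, 4.45], [0.11, 2.69], [-2.54, 2.54]. Speed limits (rad/s): [2.39, 2.39, 3.01, 3.14, 3.14, 3.14].

### API

Orientations are given as a unit quaternion [w, x, y, z].
In Python, from rig import ctrl gives the robot as it stands. The module is installed in compiled form; this text tells all that it offers.
- The arm moves only by the tool jog_arm, never from a script. Its argument "moves" is a list of rows, each a list of 3 entries, a list of its own where there are three numbers: the finger opening in cm, from 0 to 8.54, then the shift along the world's x, y, z in cm, then the turn about the world's z in rad. A call has 1 to 8 rows; each row is the pose to reach, as a shift and turn from the pose commanded when the call began; what a row does not reach only later rows make up. A row lasts 1/12 s, in which the tool goes at most 41.7 mm and 7.16 degrees, less where a joint would pass 70% of its speed; a pose out of reach is approached as far as the arm can. A call with a gripper value outside its range is refused whole. The fingers move at their own pace and stop on an object; the grip force is fixed at half the most. Time passes only in rows, so rows that repeat a pose let the fingers close. It gives the time, the measured TCP pose, the force and the opening at its end, in the units of the state.
- ctrl.observe(): the state, without advancing time (a new reading comes with each control period).
- ctrl.snapshot(name): name is "scene" or "top" or "wrist"; returns (picture, depth): 384x512x3 uint8, blue, green, red; 384x512 float32, mm along the optical axis (not along the pixel's ray), 0 where there is no reading.
- ctrl.camera_info(name): a dict with "intrinsics" (3x3 intrinsics, pixels), "extrinsics" (4x4, takes a point from world to camera coordinates). Camera axes: x right, y down, z forward; pixel columns grow to the right and rows downward; lengths in mm; the calibration is good to about 2 mm. A picture is of the moment at which its call begins: read the wrist's pose just before it. camera_info takes no time and is no camera call; for the wrist camera it gives the pose at the moment of the call.
- ctrl.job_done(): hands the job in, once; it reports no verdict.
Trained networks look in the newest picture that a camera, given by its name, has taken for a name from the list of things; names that differ only in an ending like _2 or _b are one class to them, and where a whole thing is asked for, a point or a joint stands for the part that bears it (a point fixed in the world has none). Each returns a list of dicts, best first, with "conf" (0 to 1); they miss things now and then, are a little off and sometimes report something else, mostly with a low value. They report only what shows in the picture. A call takes as long as a camera call. They do not tell look-alikes from the thing itself.
- ctrl.recognise(camera, name): "uv" ([column, row] in pixels, amid what is visible of it).
- ctrl.silhouettes(camera, name): "mask" (384x512 bool, what is visible of it) and "uv" ([column, row] in pixels, amid what is visible of it).
The state is a dict: "t": time; "qpos": joint angles; "joint_vel": joint speeds; "joint_torque": joint torques, N m; "tool_pos": TCP position; "ee_rot": TCP orientation; "wrist_force": force on the tool from outside, world axes, zero at the start; "moment": the same for the moment, N m; "finger_gap": finger opening in mm.
Only numpy, scipy, OpenCV 4.12 (cv2) and the standard library are available. Lean on these libraries where they do the work, as an engineer would, in place of code of your own. Each camera call takes 0.05 s, during which the arm holds its last target.

## Working session

There is one attempt and no reset: what is moved stays moved. The work goes in short steps, Python scripts to look and compute and a tool call to move; the robot and the scene stay as the last step left them, time stands still between calls to the robot, and variables do not carry over. Pictures are saved under pics/ and viewed, and the job is handed in when it is done.

Besides the shell and the picture viewer there is one more tool, called after "Request:" as name([rows], argument=value, ...), one row to a line, values as JSON. jog_arm: Moves the arm, as the interface text tells. Its arguments: {"type":"object","properties":{"moves":{"type":"array"}},"required":["moves"]}

```bash
mkdir -p pics; ls; cat > h.py <<'E'
import numpy as np, cv2
from rig import ctrl
def cam(n):
    c=ctrl.camera_info(n); return np.array(c["intrinsics"]),np.array(c["extrinsics"])
def back(n,u,v,d,KE=None):
    K,E=KE or cam(n)
    p=np.array([(u-K[0,2])/K[0,0]*d,(v-K[1,2])/K[1,1]*d,d]) if np.isscalar(u) else np.stack([(u-K[0,2])/K[0,0]*d,(v-K[1,2])/K[1,1]*d,d],-1)
    return (p-E[:3,3])@E[:3,:3]
def cloud(n,depth):
    v,u=np.mgrid[:384,:512]; return back(n,u.astype(float),v.astype(float),depth.astype(float))
def proj(n,P):
    K,E=cam(n); q=np.asarray(P)@E[:3,:3].T+E[:3,3]; q=q@K.T; return q[...,:2]/q[...,2:]
def atz(n,u,v,z):
    K,E=cam(n); R=E[:3,:3]; o=-R.T@E[:3,3]; r=R.T@np.array([(u-K[0,2])/K[0,0],(v-K[1,2])/K[1,1],1]); return o+r*(z-o[2])/r[2]
E
python3 - <<'E'
from h import *
s=ctrl.observe(); print({k:np.round(v,3).tolist() for k,v in s.items()})
for n in ["scene","top","wrist"]:
    p,d=ctrl.snapshot(n); cv2.imwrite(f"pics/{n}0.png",p); np.save(f"{n}0.npy",d)
    K,E=cam(n); print(n,K.round(1).tolist(),E.round(3).tolist())
E
```

```text
pics
{'t': 0.0, 'qpos': [-1.231, 0.424, 1.631, 0.0, 1.089, -0.019], 'joint_vel': [0.001, 0.0, -0.001, 0.0, -0.001, 0.004], 'joint_torque': [-0.002, -55.739, -28.174, -0.0, 0.007, 0.0], 'tool_pos': [219.344, -584.689, 255.535], 'ee_rot': [-0.001, 0.984, 0.178, -0.0], 'wrist_force': [-0.052, 0.428, 0.184], 'moment': [-0.005, -0.044, -0.012], 'finger_gap': 85.511}
scene [[366.7, 0.0, 256.2], [0.0, 366.7, 198.1], [0.0, 0.0, 1.0]] [[-0.77, 0.638, 0.002, 437.791], [0.497, 0.601, -0.626, -205.703], [-0.4, -0.481, -0.78, 1361.189], [0.0, 0.0, 0.0, 1.0]]
top [[464.1, 0.0, 251.4], [0.0, 464.1, 188.4], [0.0, 0.0, 1.0]] [[-0.003, -1.0, 0.002, -14.47], [-0.988, 0.002, -0.153, 549.554], [0.153, -0.003, -0.988, 1593.796], [0.0, 0.0, 0.0, 1.0]]
wrist [[286.0, 0.0, 258.5], [0.0, 286.0, 184.6], [0.0, 0.0, 1.0]] [[0.35, -0.937, -0.001, -624.713], [-0.898, -0.335, 0.286, -36.462], [-0.268, -0.099, -0.958, 379.076], [0.0, 0.0, 0.0, 1.0]]
```

View pics/top0.png

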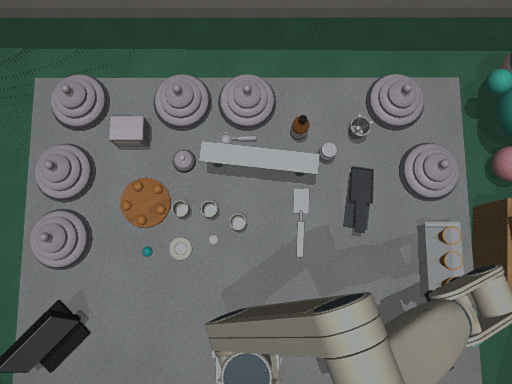

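View pics/scene0.png

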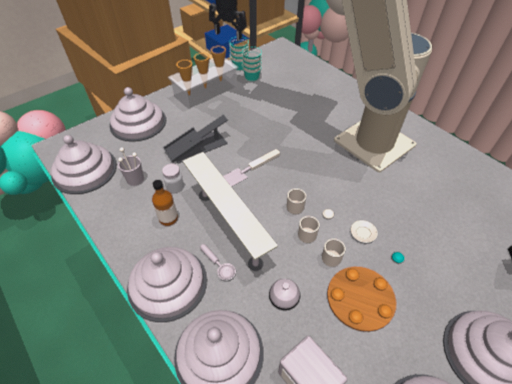

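View pics/wrist0.png

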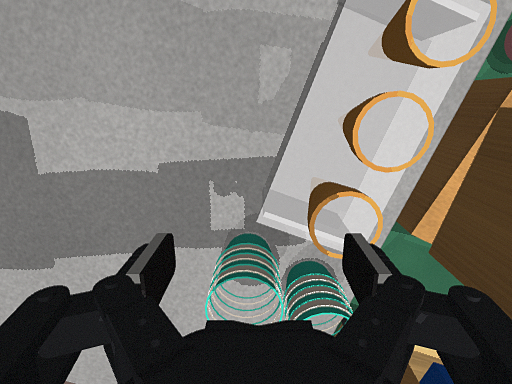

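Top view: cups at about (180,209), (209,209) and (238,222). Board at (146,202) carrying five brown biscuits, with look-alikes at (147,252) turquoise and (213,240) white. The ledge is at (260,158), the spade at (300,225), the rest at (359,198), and the small dome at (184,160) is probably the bell. Next I measure these.

```bash
python3 - <<'E'
from h import *
for n in ["top","scene"]:
    d=np.load(n+"0.npy"); C=cloud(n,d)
    for k in ["cup1","biscuit1","board","spade","rest","bell_plunger","ledge","sprinkle_jar","saucer","spoon","sauce_bottle"]:
        for r in ctrl.silhouettes(n,k):
            if r["conf"]<.2: continue
            m=r["mask"]&(d>0); P=C[m]
            if len(P)==0: continue
            lo,hi=np.percentile(P,[2,98],axis=0)
            print(n,k,round(r["conf"],2),np.round(r["uv"]).tolist(),m.sum(),"lo",lo.round().tolist(),"hi",hi.round().tolist())
E
```

```text
top cup1 0.8 [214.0, 208.0] 241 lo [449.0, 105.0, -4.0] hi [503.0, 158.0, 63.0]
top cup1 0.74 [240.0, 220.0] 194 lo [406.0, 10.0, -5.0] hi [456.0, 58.0, 62.0]
top cup1 0.53 [182.0, 207.0] 241 lo [451.0, 205.0, -3.0] hi [504.0, 259.0, 67.0]
top biscuit1 0.66 [128.0, 203.0] 47 lo [483.0, 420.0, 15.0] hi [505.0, 442.0, 33.0]
top biscuit1 0.66 [159.0, 188.0] 70 lo [539.0, 306.0, 15.0] hi [569.0, 336.0, 35.0]
top biscuit1 0.64 [159.0, 210.0] 73 lo [465.0, 294.0, 16.0] hi [494.0, 326.0, 34.0]
top biscuit1 0.62 [136.0, 184.0] 58 lo [549.0, 377.0, 17.0] hi [576.0, 402.0, 34.0]
top biscuit1 0.59 [149.0, 251.0] 70 lo [319.0, 338.0, 5.0] hi [346.0, 368.0, 23.0]
top biscuit1 0.38 [212.0, 238.0] 69 lo [360.0, 103.0, 6.0] hi [388.0, 134.0, 22.0]
top board 0.69 [147.0, 202.0] 1538 lo [427.0, 283.0, 2.0] hi [587.0, 444.0, 18.0]
top board 0.62 [300.0, 208.0] 709 lo [320.0, -220.0, -6.0] hi [553.0, -169.0, 25.0]
top board 0.21 [160.0, 208.0] 76 lo [464.0, 294.0, 14.0] hi [494.0, 326.0, 34.0]
top rest 0.79 [359.0, 194.0] 1491 lo [403.0, -445.0, -2.0] hi [625.0, -355.0, 83.0]
top rest 0.2 [126.0, 204.0]
[... 2194 characters left out ...]
ne sprinkle_jar 0.75 [173.0, 180.0] 492 lo [655.0, -304.0, 1.0] hi [713.0, -255.0, 87.0]
scene sprinkle_jar 0.4 [246.0, 169.0] 531 lo [325.0, -217.0, -1.0] hi [536.0, -166.0, 22.0]
scene saucer 0.88 [361.0, 230.0] 384 lo [313.0, 205.0, 2.0] hi [376.0, 269.0, 15.0]
scene saucer 0.44 [220.0, 266.0] 364 lo [722.0, -21.0, 0.0] hi [763.0, 99.0, 21.0]
scene saucer 0.37 [387.0, 310.0] 156 lo [481.0, 416.0, 17.0] hi [515.0, 447.0, 33.0]
scene spoon 0.58 [222.0, 264.0] 421 lo [720.0, -24.0, -1.0] hi [765.0, 102.0, 21.0]
scene sauce_bottle 0.68 [163.0, 205.0] 791 lo [746.0, -194.0, 7.0] hi [799.0, -155.0, 171.0]
scene sauce_bottle 0.21 [387.0, 312.0] 164 lo [480.0, 415.0, 12.0] hi [515.0, 447.0, 33.0]
```

```bash
python3 - <<'E'
from h import *
p=cv2.imread("pics/top0.png")
cv2.imwrite("pics/topcrop.png",cv2.resize(p[120:270,110:310],None,fx=4,fy=4,interpolation=cv2.INTER_CUBIC))
p=cv2.imread("pics/scene0.png")
cv2.imwrite("pics/scenecrop.png",cv2.resize(p[170:340,250:420],None,fx=3.5,fy=3.5,interpolation=cv2.INTER_CUBIC))
E
```

```text
(no output)
```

View pics/topcrop.png

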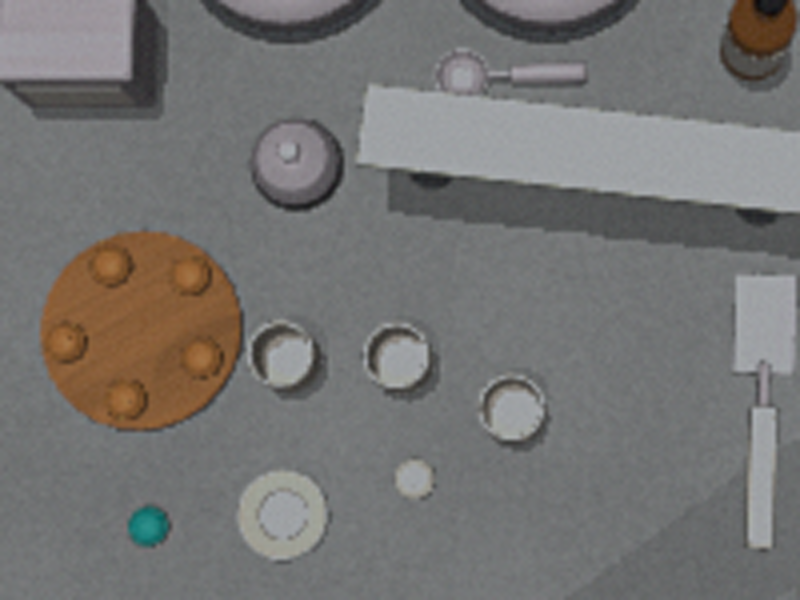

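View pics/scenecrop.png

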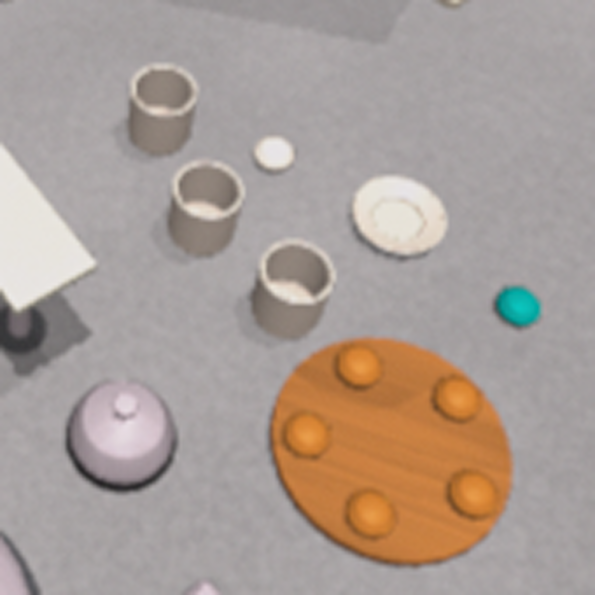

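Top and scene crops agree: five brown biscuits on the board, with the turquoise look-alike at (147,252) and the white one at (213,240) in the top image. The bell is the small dome at top (184,160). The two cameras differ by about 5 mm, so I move to a high wrist view over the cups and board for a closer measurement.

```bash
python3 - <<'E'
from h import *
from scipy.optimize import least_squares
def circ(P,r):
    f=lambda c:np.hypot(P[:,0]-c[0],P[:,1]-c[1])-r
    s=least_squares(f,np.median(P[:,:2],0),loss="soft_l1",f_scale=2); return s.x.round(1), np.abs(s.fun).mean().round(1)
for n in ["top","scene"]:
    d=np.load(n+"0.npy"); C=cloud(n,d).reshape(-1,3)
    print(n,"floor z",np.median(C[(np.abs(C[:,0]-400)<80)&(np.abs(C[:,1]+60)<40)],0).round(1))
    for c in [(480,233),(480,133),(433,34)]:
        m=(np.hypot(C[:,0]-c[0],C[:,1]-c[1])<45)&(C[:,2]>57)&(C[:,2]<68)
        print(" cup",c,m.sum(),circ(C[m],27.25))
    for c in [(497,431),(557,322),(482,311),(566,392),(448,378)]:
        m=(np.hypot(C[:,0]-c[0],C[:,1]-c[1])<25)&(C[:,2]>18)&(C[:,2]<36)
        print(" bis",c,m.sum(),((C[m].max(0)+C[m].min(0))/2).round(1),C[m].mean(0).round(1),C[m][:,2].max().round(1))
    m=(np.abs(C[:,0]-635)<95)&(np.abs(C[:,1]-0)<260)&(C[:,2]>133)&(C[:,2]<148)
    Q=C[m][:,:2].astype(np.float32); print(" ledge",m.sum(),cv2.minAreaRect(Q))
    m=(np.abs(C[:,0]-620)<90)&(np.abs(C[:,1]-235)<70)&(C[:,2]>8)&(C[:,2]<90)
    print(" bell",m.sum(),C[m][C[m][:,2]>57].mean(0),C[m][:,2].max(), circ(C[m][C[m][:,2]<16],40) )
E
```

```text
top floor z [398.4 -60.2  -0.9]
 cup (480, 233) 43 (array([478.2, 232.6]), np.float64(1.1))
 cup (480, 133) 42 (array([476.4, 132.4]), np.float64(0.9))
 cup (433, 34) 39 (array([431.4,  32.7]), np.float64(0.8))
 bis (497, 431) 66 [492.5 429.5  26.3] [492.8 429.6  25.7] 34.3
 bis (557, 322) 75 [555.1 322.7  25.7] [553.3 321.   25.4] 33.3
 bis (482, 311) 72 [481.6 310.   26.5] [479.7 309.3  26. ] 35.0
 bis (566, 392) 68 [563.2 391.   26.1] [562.5 391.3  25.6] 33.8
 bis (448, 378) 76 [442.7 376.2  26. ] [442.2 374.5  26. ] 34.0
 ledge 2314 ((640.679443359375, -41.67723083496094), (399.71453857421875, 71.86373901367188), 83.4847640991211)
 bell 441 [657.56533747 229.47159058  62.37910769] 67.50162578745302 (array([586.1, 260.5]), np.float64(26.9))
scene floor z [ 4.044e+02 -5.960e+01 -4.000e-01]
 cup (480, 233) 101 (array([482.9, 234.4]), np.float64(1.1))
 cup (480, 133) 90 (array([481.5, 134.2]), np.float64(1.2))
 cup (433, 34) 79 (array([436.3,  34.6]), np.float64(1.1))
 bis (497, 431) 154 [498.3 431.   26.6] [501.2 431.8  26.3] 33.6
 bis (557, 322) 143 [558.2 322.8  26.3] [560.4 323.9  26.1] 34.4
 bis (482, 311) 126 [484.3 311.   25.3] [486.8 311.6  26.1] 32.3
 bis (566, 392) 152 [568.  393.3  26.1] [570.  393.8  26.2] 34.1
 bis (448, 378) 132 [447.8 377.2  25.7] [450.  377.2  26.5] 33.2
 ledge 2991 ((644.410400390625, -40.40019226074219), (401.782958984375, 71.67056274414062), 83.42933654785156)
 bell 822 [662.6142123  231.60766134  62.35865938] 66.37936978034352 (array([593.6, 277.1]), np.float64(29.7))
```

Request:
jog_arm([
  [8.5, [0, 0, 5], 0.12],
  [8.5, [0, 0, 9], 0.24],
  [8.5, [3, 4, 12], 0.36],
  [8.5, [5, 8, 14], 0.48],
  [8.5, [7, 12, 14], 0.6],
  [8.5, [9, 16, 14], 0.72],
  [8.5, [11, 20, 14], 0.84],
  [8.5, [13, 24, 14], 0.96],
])

```text
t: 1.92
tool_pos: [333.3, -376.6, 396.5]
ee_rot: [0.001, 0.789, 0.615, 0.0]
wrist_force: [1.7, 1.5, 1.0]
finger_gap: 85.0
```

Request:
jog_arm([
  [8.5, [1, 3, 0], 0.1],
  [8.5, [2, 6, 0], 0.25],
  [8.5, [2, 6, 0], 0.25],
  [8.5, [2, 6, 0], 0.25],
  [8.5, [2, 6, 0], 0.25],
])

```text
t: 2.33
tool_pos: [353.0, -318.5, 396.1]
ee_rot: [0.0, 0.708, 0.706, -0.0]
wrist_force: [-0.7, -1.1, 0.8]
finger_gap: 85.0
```

```bash
python3 - <<'E'
from h import *
s=ctrl.observe(); print(s["tool_pos"],s["ee_rot"],s["qpos"])
p,d=ctrl.snapshot("wrist"); cv2.imwrite("pics/w1.png",p); np.save("w1.npy",d)
p,d=ctrl.snapshot("top"); cv2.imwrite("pics/top1.png",p); np.save("top1.npy",d)
p,d=ctrl.snapshot("scene"); cv2.imwrite("pics/scene1.png",p); np.save("scene1.npy",d)
K,E=cam("wrist"); print((-E[:3,:3].T@E[:3,3]).round(1), E[:3,:3].round(3).tolist())
print("spade",proj("wrist",[[325,-192,0],[540,-192,0],[513,-400,50]]))
E
```

```text
[ 352.99164642 -318.52075816  396.10884512] [ 3.97709049e-04  7.08160494e-01  7.06051368e-01 -1.46988907e-04] [-7.58957640e-01  4.94386859e-02  1.78838853e+00 -3.27762276e-04
  1.30297856e+00 -7.55888274e-01]
[ 352.8 -246.8  513.3] [[1.0, -0.006, 0.0], [-0.006, -0.958, 0.287], [-0.002, -0.287, -0.958]]
spade [[241.54207782  64.79819304]
 [370.78469254  63.98509309]
 [352.94502885 192.30195739]]
```

View pics/w1.png

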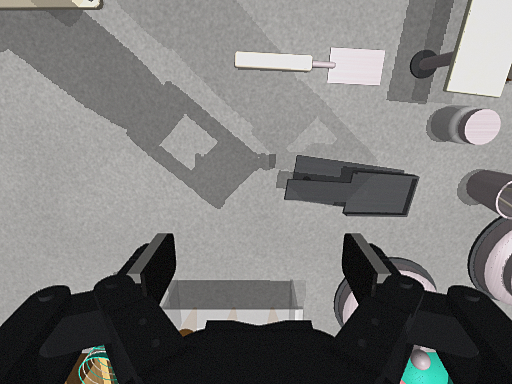

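View pics/top1.png

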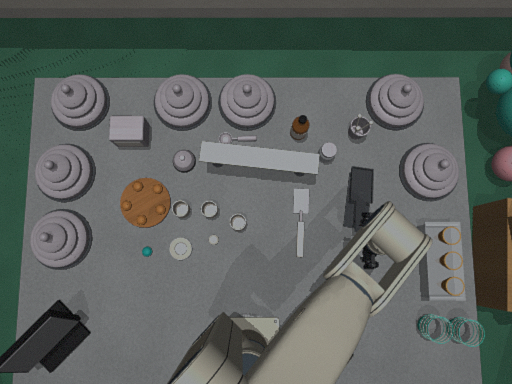

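The wrist view shows the spade at (235–385, 65), with its white handle on the robot's side. The rest is at (285–418, 185), with the tongue on the left and the tray on the right. I fit both now.

```bash
cat > fit.py <<'E'
from h import *
def spade(n,C,ylim=(-260,-130),xlim=(280,580),vis=True):
    X=C.reshape(-1,3)
    m=(X[:,1]>ylim[0])&(X[:,1]<ylim[1])&(X[:,0]>xlim[0])&(X[:,0]<xlim[1])
    h=m&(X[:,2]>12)&(X[:,2]<30)
    return X[h]
E
python3 - <<'E'
from h import *
for n,f in [("wrist","w1"),("top","top1"),("scene","scene1")]:
    d=np.load(f+".npy"); p=cv2.imread(f"pics/{f}.png"); C=cloud(n,d); X=C.reshape(-1,3)
    print(n,"floor",np.median(X[(np.abs(X[:,0]-400)<40)&(np.abs(X[:,1]+120)<40)],0).round(1))
    h=(X[:,1]>-260)&(X[:,1]<-130)&(X[:,0]>290)&(X[:,0]<480)&(X[:,2]>14)&(X[:,2]<30)
    print(" handle",h.sum(),cv2.minAreaRect(X[h][:,:2].astype(np.float32)),X[h][:,2].mean().round(1))
    # rest bed
    r=(np.abs(X[:,1]+400)<70)&(X[:,0]>380)&(X[:,0]<660)&(X[:,2]>8)&(X[:,2]<130)&(p.reshape(-1,3).max(1)<75)
    P=X[r]; 
    if len(P)>50:
        best=0
        rng=np.random.default_rng(0)
        for _ in range(500):
            a,b,c=P[rng.choice(len(P),3,False)]; nn=np.cross(b-a,c-a); L=np.linalg.norm(nn)
            if L<1: continue
            nn/=L; nn*=np.sign(nn[2])
            if not .93<nn[2]<.975: continue
            k=np.abs((P-a)@nn)<2
            if k.sum()>best: best=k.sum(); B=k
        I=P[B]; c=I.mean(0); nn=np.linalg.svd(I-c)[2][2]; nn*=np.sign(nn[2])
        g=-nn[:2]*-1
        print(" rest n",len(P),best,"centre",c.round(1),"tilt",np.arccos(nn[2]).round(3),"yaw",np.arctan2(nn[1],nn[0]).round(3), "range",I.min(0).round(),I.max(0).round())
        np.save(f"rest_{n}.npy",P)
E
```

```text
wrist floor [ 400.  -127.5   -0.5]
 handle 1259 ((383.1787109375, -188.16412353515625), (24.206039428710938, 135.8191375732422), 86.81513214111328) 19.0
 rest n 694 293 centre [ 521.9 -400.    47.6] tilt 0.293 yaw -0.069 range [ 394. -452.   14.] [ 631. -360.   88.]
top floor [ 399.  -120.6   -1. ]
 handle 216 ((381.71429443359375, -186.85804748535156), (24.586135864257812, 137.80393981933594), 86.67638397216797) 18.9
 rest n 1049 408 centre [ 535.4 -401.    41.6] tilt 0.293 yaw -0.212 range [ 396. -451.   13.] [ 628. -360.   86.]
scene floor [ 4.013e+02 -1.183e+02 -4.000e-01]
 handle 195 ((395.29107666015625, -185.0797576904297), (29.71162223815918, 153.68740844726562), 87.109619140625) 18.7
 rest n 252 72 centre [ 562.8 -393.    42.7] tilt 0.241 yaw -0.094 range [ 446. -449.   24.] [ 635. -355.   72.]
```

```bash
python3 - <<'E'
import cv2
p=cv2.imread("pics/w1.png"); p=cv2.convertScaleAbs(p,alpha=1.6,beta=20)
cv2.imwrite("pics/w1r.png",cv2.resize(p[30:230,220:440],None,fx=3.5,fy=3.0,interpolation=cv2.INTER_CUBIC)[:600])
E
```

```text
(no output)
```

View pics/w1r.png

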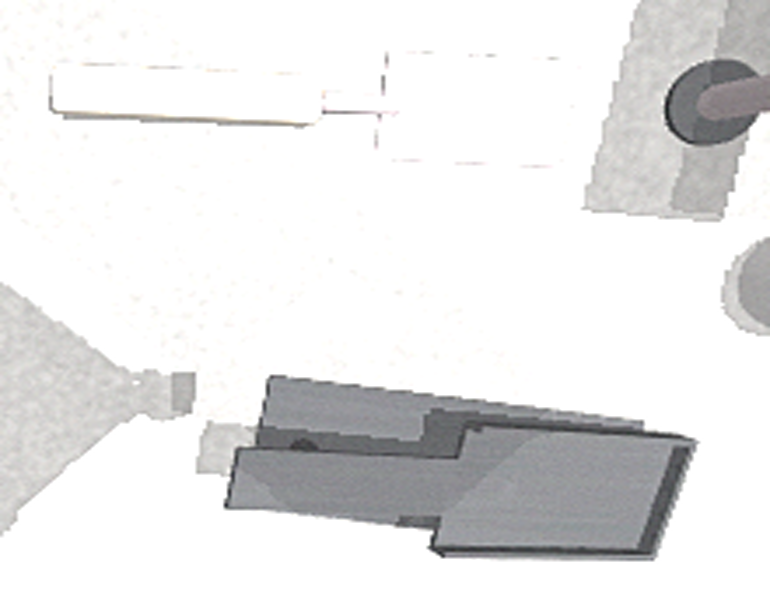

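```bash
python3 - <<'E'
from h import *
from scipy.optimize import least_squares
obj=np.array([[-115,17,0],[-115,-17,0],[0,17,0],[0,-17,0]],float)
uv=np.array([[287.7,179.3],[284.6,199],[351.4,182.7],[345.1,203.3]])
def T(p,L,pitch=.3,z=53):
    x,y,a=p; c,s=np.cos(pitch),np.sin(pitch)
    Q=np.stack([c*L[:,0]+s*L[:,2],L[:,1],-s*L[:,0]+c*L[:,2]],1)
    return np.stack([x+np.cos(a)*Q[:,0]-np.sin(a)*Q[:,1],y+np.sin(a)*Q[:,0]+np.cos(a)*Q[:,1],z+Q[:,2]],1)
f=lambda p:(proj("wrist",T(p,obj))-uv).ravel()
s=least_squares(f,[515,-400,-.1]); print("rest bed",s.x.round(3),s.fun.round(1))
p=s.x
rim=np.array([[0,35,0],[128,35,0],[128,-35,0],[0,-35,0.]]); 
img=cv2.imread("pics/w1.png")
big=cv2.resize(img[30:230,220:440],None,fx=3.5,fy=3.,interpolation=cv2.INTER_CUBIC); big=cv2.convertScaleAbs(big,alpha=1.5,beta=10)
def draw(L,col,n="wrist"):
    q=proj(n,T(p,L)); q=((q-[220,30])*[3.5,3.]).round().astype(int); cv2.polylines(big,[q.reshape(-1,1,2)],True,col,1)
draw(obj[[0,1,3,2]],(0,255,0)); draw(rim,(0,0,255)); draw(rim+[0,0,10],(255,0,0))
# spade handle back-projection at z=20
sp=(np.array([[52,86],[322,97]])/[3.5,3.])+[220,30]
a,b=[atz("wrist",u,v,20) for u,v in sp]; print("handle ends",a.round(1),b.round(1),np.linalg.norm(b-a).round(1),np.arctan2(b[1]-a[1],b[0]-a[0]).round(3))
cv2.imwrite("pics/w1fit.png",big)
# same with top depth: project fit into top
for n,fn in [("top","top1"),("scene","scene0")]:
    im=cv2.imread(f"pics/{fn}.png"); 
    c=proj(n,T(p,np.zeros((1,3))))[0]; u0,v0=int(c[0]-60),int(c[1]-50)
    b=cv2.convertScaleAbs(cv2.resize(im[v0:v0+100,u0:u0+120],None,fx=5,fy=5,interpolation=cv2.INTER_CUBIC),alpha=1.8,beta=20)
    for L,col in [(obj[[0,1,3,2]],(0,255,0)),(rim,(0,0,255)),(rim+[0,0,10],(255,0,0))]:
        q=((proj(n,T(p,L))-[u0,v0]+.5)*5).round().astype(int); cv2.polylines(b,[q.reshape(-1,1,2)],True,col,1)
    cv2.imwrite(f"pics/restfit_{n}.png",b)
E
python3 -c "
import cv2,numpy as np
a=cv2.imread('pics/restfit_top.png');b=cv2.imread('pics/restfit_scene.png')
cv2.imwrite('pics/rf.png',cv2.resize(np.hstack([a,b]),(800,333)))"
```

```text
rest bed [ 5.03861e+02 -4.00292e+02 -1.66000e-01] [ 0.6 -0.4 -0.4  0.4 -0.8  0.9  0.5 -0.9]
handle ends [ 315.7 -185.    20. ] [ 438.6 -191.1   20. ] 123.1 -0.05
```

View pics/w1fit.png

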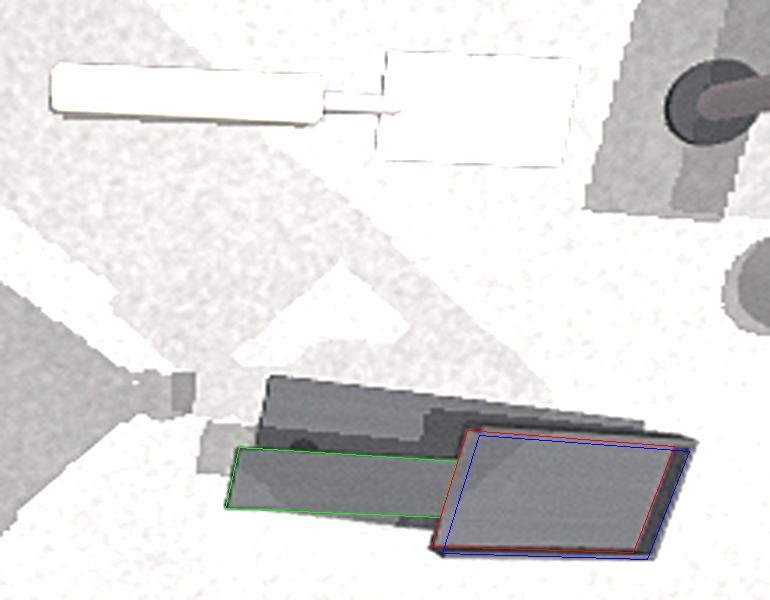

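View pics/rf.png

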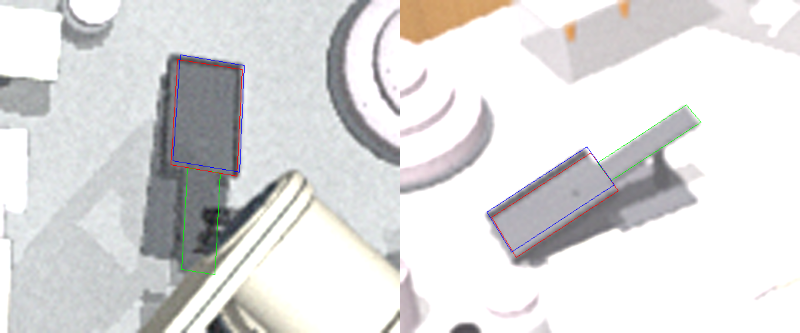

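The rest fit overlays well in all three cameras: bed origin (504, -400), yaw -0.166. Spade origin is about (439.5, -191), yaw -0.05. I go to the handle first.

Request:
jog_arm([
  [8.5, [0.7, 1.6, -2.5], -0.12],
  [8.5, [1.4, 3.2, -5], -0.24],
  [8.5, [2.1, 4.8, -8], -0.36],
  [8.5, [2.8, 6.4, -11], -0.48],
  [8.5, [3.5, 8, -14], -0.6],
  [8.5, [4.2, 9.6, -17], -0.72],
  [8.5, [4.9, 11.2, -20], -0.84],
  [8.5, [5.65, 12.88, -22], -0.96],
])

```text
t: 3.15
tool_pos: [408.5, -189.3, 173.4]
ee_rot: [-0.001, 0.955, 0.296, -0.001]
wrist_force: [0.1, -0.2, -0.2]
finger_gap: 85.0
```

Request:
jog_arm([
  [5, [0, 0, 0], -0.12],
  [5, [0, 0, 0], -0.24],
  [5, [0, 0, 0], -0.36],
  [5, [0, 0, 0], -0.48],
  [5, [0, 0, 0], -0.6],
  [5, [0, 0, 0], -0.66],
  [5, [0, 0, 0], -0.66],
  [5, [0, 0, 0], -0.66],
])

```text
t: 3.82
tool_pos: [409.4, -190.2, 175.7]
ee_rot: [-0.0, 1.0, -0.025, -0.0]
wrist_force: [0.3, 0.5, 0.4]
finger_gap: 49.8
```

```bash
cat > st.py <<'E'
from h import *
def yaw():
    w,x,y,z=ctrl.observe()["ee_rot"]; return 2*np.arctan2(y,x)-np.pi/2
s=ctrl.observe(); print("t",round(s["t"],2),s["tool_pos"].round(1),"jaw",round(yaw(),3),"gap",round(s["finger_gap"],1),"F",s["wrist_force"].round(1),"q6",round(s["qpos"][5],2))
E
python3 - <<'E'
import st; from h import *
p,d=ctrl.snapshot("wrist"); cv2.imwrite("pics/w2.png",p)
E
```

```text
t 3.82 [ 409.4 -190.2  175.7] jaw -1.622 gap 49.8 F [0.3 0.5 0.4] q6 1.16
```

View pics/w2.png

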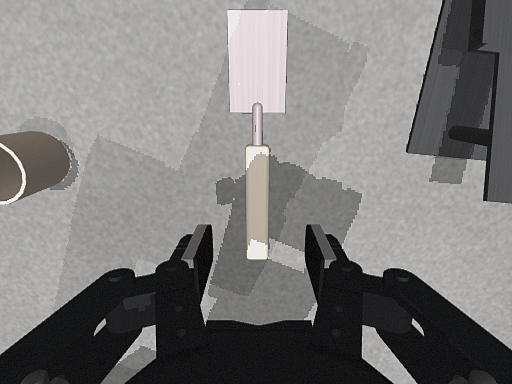

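The handle lies midway between the fingers (u≈257). I descend and grip.

Request:
jog_arm([
  [5, [0, 0, -3], 0],
  [5, [0, 0, -6], 0],
  [5, [0, 0, -9], 0],
  [5, [0, 0, -11.5], 0],
  [5, [0, 0, -13.2], 0],
  [5, [0, 0, -14.5], 0],
  [5, [0, 0, -14.5], 0],
  [2.0, [0, 0, -14.5], 0],
])

```text
t: 4.53
tool_pos: [409.0, -189.5, 30.4]
ee_rot: [-0.0, 1.0, -0.025, -0.001]
wrist_force: [0.2, -0.5, -0.4]
finger_gap: 39.0
```

Request:
jog_arm([
  [1.5, [0, 0, 0], 0],
  [1.5, [0, 0, 0], 0],
  [1.5, [0, 0, 0], 0],
  [1.5, [0, 0, 0], 0],
  [1.5, [0, 0, 1], 0],
  [1.5, [0, 0, 3], 0],
  [1.5, [0, 0, 5], 0],
  [1.5, [0, 0, 5], 0],
])

```text
t: 5.2
tool_pos: [411.0, -190.3, 84.1]
ee_rot: [0.001, 1.0, -0.026, 0.002]
wrist_force: [0.6, -0.3, -2.4]
finger_gap: 22.4
```

```bash
python3 - <<'E'
import st; from h import *
p,d=ctrl.snapshot("wrist"); cv2.imwrite("pics/w3.png",p); np.save("w3.npy",d)
p,d=ctrl.snapshot("scene"); cv2.imwrite("pics/s3.png",p[100:260,160:360].repeat(3,0).repeat(3,1))
E
```

```text
t 5.2 [ 411.  -190.3   84.1] jaw -1.622 gap 22.4 F [ 0.6 -0.3 -2.4] q6 1.16
```

View pics/w3.png

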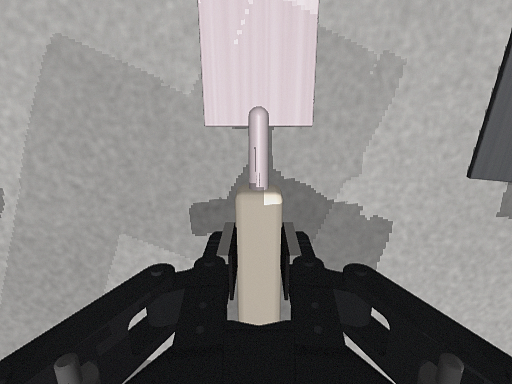

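View pics/s3.png

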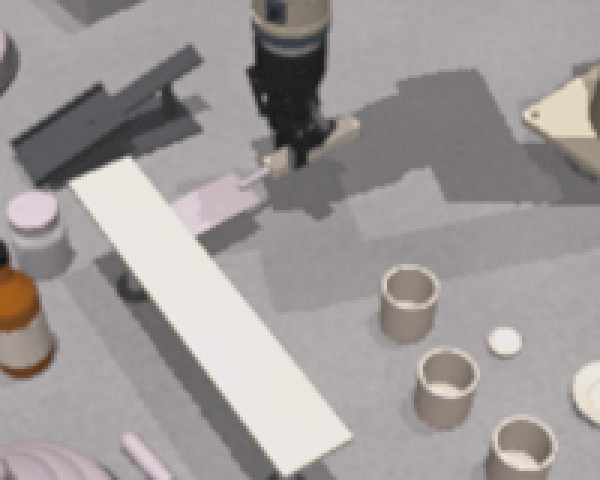

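The spade is held level and lifted. I check where along the handle the grip sits.

```bash
python3 - <<'E'
import st; from h import *
d=np.load("w3.npy"); 
for v in (185,190,195,200,210,220): print(v, back("wrist",259.,float(v),float(d[v,259])).round(1))
for v in (60,120): print(v,[back("wrist",float(u),float(v),float(d[v,u])).round(1).tolist() for u in (215,300)])
for u in (204,312): print(back("wrist",float(u),124.,float(d[122,min(max(u,208),308)])).round(1))
E
```

```text
t 5.3 [ 409.9 -189.8   81.9] jaw -1.622 gap 22.1 F [-0.   0.8 -1.8] q6 1.16
185 [ 442.2 -192.1   64.3]
190 [ 439.5 -192.    63.9]
195 [ 438.7 -191.9   69.4]
200 [ 436.3 -191.8   69.7]
210 [ 431.  -191.5   69.6]
220 [ 426.1 -191.3   70.3]
60 [[501.6, -174.3, 52.6], [499.4, -214.5, 53.3]]
120 [[473.8, -171.6, 52.4], [471.7, -214.2, 53.3]]
[ 472.3 -166.2   54. ]
[ 469.4 -220.1   53.7]
```

Request:
jog_arm([
  [1.5, [0, 0, 2], 0],
  [1.5, [0, -2, 5], 0],
  [1.5, [0, -5, 6], -0.03],
  [1.5, [0.5, -9, 6], -0.06],
  [1.5, [2, -13, 6], -0.09],
  [1.5, [4, -17, 6], -0.116],
  [1.5, [6, -20, 6], -0.116],
  [1.5, [6.9, -20.6, 6], -0.116],
])

```text
t: 5.97
tool_pos: [480.6, -401.0, 140.4]
ee_rot: [0.002, 0.996, -0.085, 0.002]
wrist_force: [0.4, -0.5, -1.2]
finger_gap: 22.6
```

Request:
jog_arm([
  [1.5, [0, 0, 0], 0],
  [1.5, [0, 0, 0], 0],
])

```text
t: 6.13
tool_pos: [477.5, -394.9, 139.1]
ee_rot: [-0.001, 0.996, -0.084, -0.001]
wrist_force: [-0.4, 0.4, -2.2]
finger_gap: 22.1
```

```bash
python3 - <<'E'
import st; from h import *
p,d=ctrl.snapshot("wrist"); cv2.imwrite("pics/w4.png",p); np.save("w4.npy",d)
p,d=ctrl.snapshot("scene"); cv2.imwrite("pics/s4.png",p[60:220,100:300].repeat(3,0).repeat(3,1))
for v in (20,100): print(v,[back("wrist",float(u),float(v),float(d[v,u])).round(1).tolist() for u in (220,300)])
E
```

```text
t 6.13 [ 477.5 -394.9  139.1] jaw -1.738 gap 22.1 F [-0.4  0.4 -2.2] q6 1.03
20 [[815.0, -321.2, -805.3], [1114.0, -853.4, -2450.9]]
100 [[575.3, -201.4, -1327.7], [503.9, -621.7, -1337.5]]
```

View pics/w4.png

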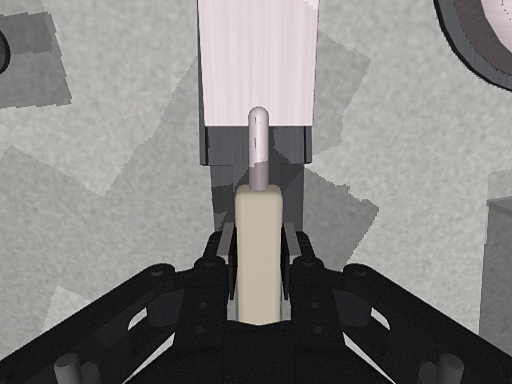

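View pics/s4.png

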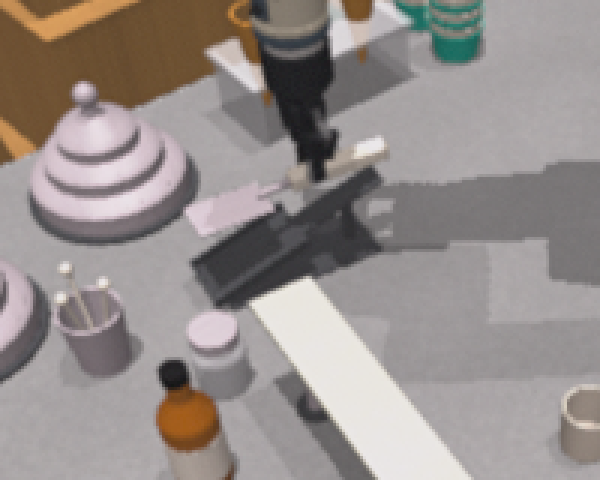

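The tray and tongue are centred under the spade. I lower it and let the tongue's end pivot the handle in the pads.

Request:
jog_arm([
  [1.5, [0.2, -0.1, -1], 0],
  [1.5, [0.2, -0.1, -1.8], 0],
  [1.5, [0.2, -0.1, -2.2], 0],
  [1.5, [0.2, -0.1, -2.5], 0],
  [1.5, [0.2, -0.1, -2.8], 0],
  [1.5, [0.2, -0.1, -3.1], 0],
  [1.5, [0.2, -0.1, -3.4], 0],
  [1.5, [0.2, -0.1, -3.4], 0],
])

```text
t: 6.9
tool_pos: [480.9, -396.5, 106.8]
ee_rot: [0.0, 0.997, -0.084, 0.001]
wrist_force: [3.8, 2.4, 3.8]
finger_gap: 22.3
```

```bash
python3 - <<'E'
import st; from h import *
p,d=ctrl.snapshot("wrist"); cv2.imwrite("pics/w5.png",p); np.save("w5.npy",d)
p,d=ctrl.snapshot("scene"); cv2.imwrite("pics/s5.png",p[60:220,100:300].repeat(3,0).repeat(3,1))
E
```

```text
t 6.9 [ 480.9 -396.5  106.8] jaw -1.738 gap 22.3 F [3.8 2.4 3.8] q6 1.03
```

View pics/s5.png

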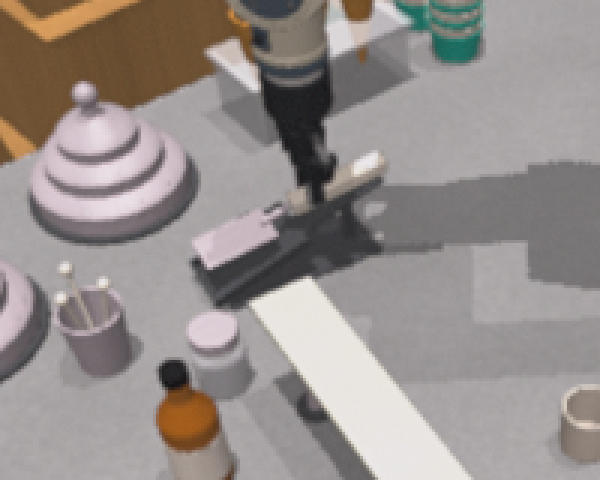

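View pics/w5.png

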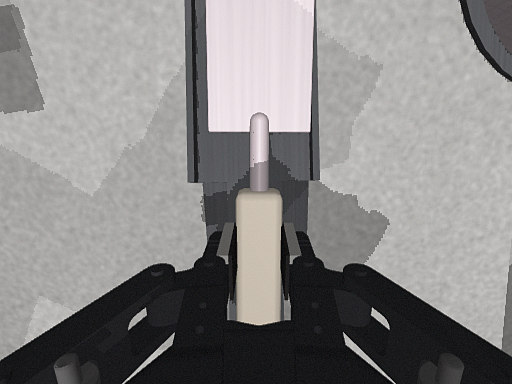

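Request:
jog_arm([
  [1.5, [-0.05, 0.1, 0.1], 0],
  [1.5, [-0.05, 0.3, 0], 0],
  [1.5, [-0.05, 0.3, -0.3], 0],
  [1.5, [-0.1, 0.3, -0.6], 0],
  [1.5, [-0.1, 0.3, -0.9], 0],
  [1.5, [-0.1, 0.3, -1.2], 0],
  [1.5, [-0.1, 0.3, -1.2], 0],
])

```text
t: 7.58
tool_pos: [479.7, -393.6, 94.3]
ee_rot: [0.0, 0.997, -0.084, 0.0]
wrist_force: [5.8, -1.5, 5.2]
finger_gap: 22.5
```

```bash
python3 - <<'E'
import st; from h import *
p,d=ctrl.snapshot("wrist"); cv2.imwrite("pics/w6.png",p); np.save("w6.npy",d)
p,d=ctrl.snapshot("scene"); cv2.imwrite("pics/s6.png",p[60:220,100:300].repeat(3,0).repeat(3,1))
a=back("wrist",259.,20.,float(d[20,259]));b=back("wrist",259.,100.,float(d[100,259])); print(a,b,"tilt",np.arctan2(b[2]-a[2],np.hypot(*(a-b)[:2])))
E
```

```text
t 7.58 [ 479.7 -393.6   94.3] jaw -1.738 gap 22.5 F [ 5.8 -1.5  5.2] q6 1.03
[ 1161.44846709  -515.99705517 -2399.46952117] [  548.29536257  -409.46163702 -1375.09513303] tilt 1.0248574624734237
```

View pics/s6.png

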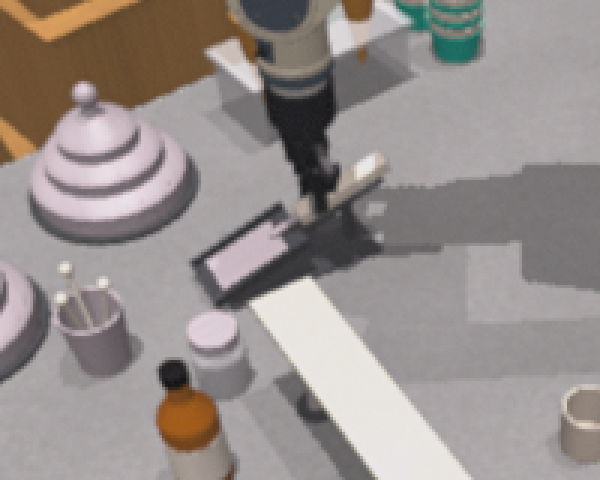

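View pics/w6.png

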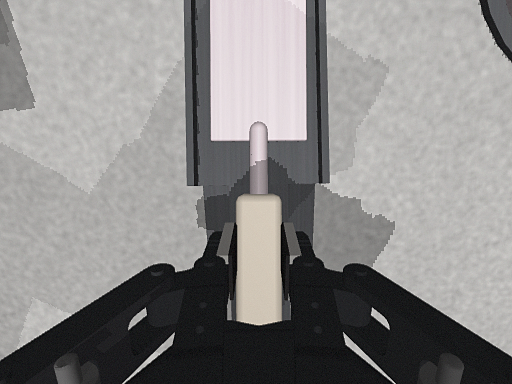

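```bash
python3 - <<'E'
from h import *
d=np.load("w6.npy"); C=cloud("wrist",d)
def pl(u0,u1,v0,v1):
    P=C[v0:v1,u0:u1].reshape(-1,3); c=P.mean(0); n=np.linalg.svd(P-c)[2][2]; n*=np.sign(n[2]); return c.round(1),np.arctan2(np.hypot(n[0],n[1]),n[2]).round(3),n.round(3)
print("blade",pl(220,300,10,130)); print("handle",pl(242,275,215,310)); print("tray",pl(195,204,60,180),pl(310,317,60,180)); print("tongue",pl(207,228,190,215))
for u in (190,195,200,206,212,305,309,315,321,325): print(u,C[100,u].round(1))
E
```

```text
blade (array([ 567.3, -409.6,   38.9]), np.float64(0.447), array([ 0.426, -0.072,  0.902]))
handle (array([ 474.2, -392.8,   85.3]), np.float64(1.57), array([0.169, 0.986, 0.001]))
tray (array([ 546.3, -370.6,   43.2]), np.float64(1.381), array([0.22 , 0.957, 0.188])) (array([ 535.2, -435.4,   43.1]), np.float64(1.388), array([-0.111, -0.977,  0.182]))
tongue (array([ 482.3, -362.2,    5.5]), np.float64(1.36), array([0.154, 0.966, 0.21 ]))
190 [ 557.5 -369.2   48.4]
195 [ 557.3 -370.4   41.3]
200 [ 556.9 -372.5   37.7]
206 [ 556.3 -376.2   38.9]
212 [ 555.6 -380.2   43. ]
305 [ 546.7 -432.3   42.6]
309 [ 546.2 -435.1   39.2]
315 [ 545.6 -438.6   38.6]
321 [ 545.4 -440.    48.6]
325 [ 545.  -442.1   48.8]
```

Blade is within a few mm of the tray floor and centred. I release it.

Request:
jog_arm([
  [1.5, [0, 0, -0.15], 0],
  [2.6, [0, 0, -0.15], 0],
  [3.2, [0, 0, -0.1], 0],
  [3.6, [0, 0, -0.1], 0],
  [3.6, [0, 0, -0.1], 0],
  [3.6, [0, 0, 1], 0],
  [3.6, [0, 0, 3], 0],
  [3.6, [0, 0, 6], 0],
])

```text
t: 8.35
tool_pos: [477.8, -392.3, 153.5]
ee_rot: [-0.002, 0.996, -0.084, -0.002]
wrist_force: [-0.9, -0.4, 0.6]
finger_gap: 35.8
```

Request:
jog_arm([
  [3.6, [-1, 1, 3], 0],
  [4, [-3, 3, 7], 0],
  [4, [-6, 6, 10], 0],
  [4, [-9, 9, 10], 0],
  [4, [-9, 10, 10], 0],
])

```text
t: 8.77
tool_pos: [386.8, -291.9, 257.1]
ee_rot: [0.0, 0.996, -0.084, 0.0]
wrist_force: [-1.0, 1.6, -1.3]
finger_gap: 40.0
```

```bash
python3 - <<'E'
import st; from h import *
p,d=ctrl.snapshot("wrist"); cv2.imwrite("pics/w7.png",p); np.save("w7.npy",d)
C=cloud("wrist",d)
p,d2=ctrl.snapshot("scene"); cv2.imwrite("pics/s7.png",p[60:220,100:300].repeat(3,0).repeat(3,1))
E
```

```text
t 8.77 [ 386.8 -291.9  257.1] jaw -1.739 gap 40.0 F [-1.   1.6 -1.3] q6 1.07
```

View pics/s7.png

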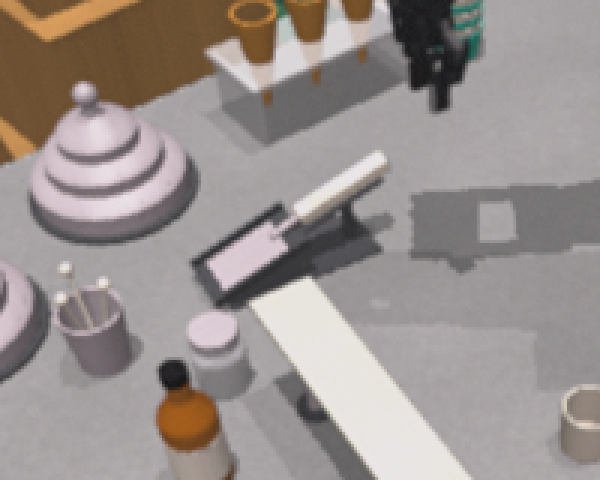

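View pics/w7.png

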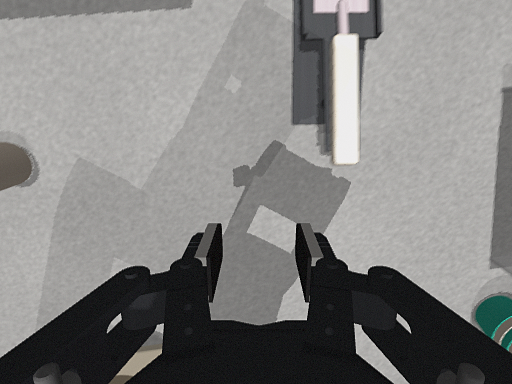

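The spade lies in the rest. I check its pose against the bed frame.

```bash
python3 - <<'E'
from h import *
bo=np.array([503.9,-400.3,53]);a=-.166;c,s=np.cos(.3),np.sin(.3)
Rz=np.array([[np.cos(a),-np.sin(a),0],[np.sin(a),np.cos(a),0],[0,0,1]]);Ry=np.array([[c,0,s],[0,1,0],[-s,0,c]]);R=Rz@Ry
p,d=ctrl.snapshot("top"); cv2.imwrite("pics/top7.png",p); 
for n,dd,pp in [("wrist",np.load("w7.npy"),cv2.imread("pics/w7.png")),("top",d,p)]:
    L=(cloud(n,dd)-bo)@R; br=pp.min(2)>120
    m=br&(np.abs(L[...,1])<60)&(np.abs(L[...,0])<150)&(np.abs(L[...,2])<60)
    X=L[m]
    for x0 in range(-130,130,20):
        k=(X[:,0]>=x0)&(X[:,0]<x0+20)
        if k.sum()>4: print(n,x0,k.sum(),"y",np.percentile(X[k][:,1],[5,95]).round(1),"z",np.median(X[k][:,2]).round(1))
    print(np.percentile(X[:,0],[.5,99.5]))
E
```

```text
wrist -130 505 y [-7.4 13.6] z 19.2
wrist -110 593 y [-8.4 13.7] z 19.4
wrist -90 576 y [-8.4 13.6] z 19.5
wrist -70 560 y [-7.8 13.7] z 19.5
wrist -50 558 y [-7.5 13.8] z 19.5
wrist -30 615 y [-40.4  13.9] z 19.4
wrist -10 799 y [-57.4  56.7] z -54.4
wrist 10 920 y [-56.8  57.2] z -47.3
wrist 30 687 y [-21.9  57.7] z 2.2
wrist 50 206 y [-59.1  59. ] z -38.8
[-126.59381435   62.53585758]
top 10 25 y [-20.8  27.7] z 1.6
top 30 69 y [-19.9  25.3] z 1.9
top 50 78 y [-22.3  25.7] z 1.8
top 70 68 y [-20.5  26.7] z 0.3
top 90 73 y [-21.   25.4] z 0.6
[ 12.1992635  112.36116283]
```

Spade confirmed: handle from bed x = -126 mm, handle top 19.4 mm above the bed and blade flat in the tray. Now to the cups and biscuits.

Request:
jog_arm([
  [5, [0, 3, 3], 0.12],
  [5, [0.5, 7, 6], 0.24],
  [5, [1, 11, 9], 0.36],
  [5, [2, 15, 11], 0.48],
  [5, [3, 19, 13], 0.6],
  [5, [4, 23, 14], 0.72],
  [5, [5, 27, 14], 0.84],
  [5, [6, 31, 14], 0.96],
])

```text
t: 9.58
tool_pos: [445.1, -5.7, 395.8]
ee_rot: [0.001, 0.921, 0.389, 0.002]
wrist_force: [2.8, 0.2, -0.4]
finger_gap: 49.6
```

Request:
jog_arm([
  [5, [0.5, 4, 0], 0.12],
  [5, [1, 8, 0], 0.24],
  [5, [1.5, 12, 0], 0.36],
  [5, [2, 16, 0], 0.48],
  [5, [2.5, 20, 0], 0.6],
  [5, [3, 21.5, 0], 0.72],
  [5, [3, 21.5, 0], 0.78],
  [5, [3, 21.5, 0], 0.78],
])

```text
t: 10.25
tool_pos: [474.4, 209.2, 393.5]
ee_rot: [-0.0, 0.705, 0.709, -0.0]
wrist_force: [-0.1, -0.6, -0.2]
finger_gap: 50.1
```

```bash
python3 - <<'E'
import st; from h import *
p,d=ctrl.snapshot("wrist"); cv2.imwrite("pics/w8.png",p); np.save("w8.npy",d)
E
```

```text
t 10.25 [474.4 209.2 393.5] jaw 0.006 gap 50.1 F [-0.1 -0.6 -0.2] q6 0.39
```

View pics/w8.png

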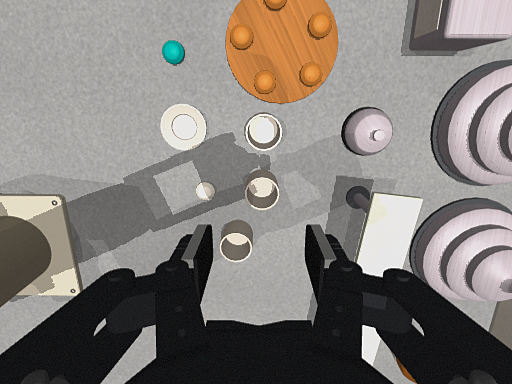

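The wrist view shows brown biscuits at (264,82), (241,37), (311,74), (319,26) and (275,2), with look-alikes turquoise at (173,52) and white at (205,190). Cups are at (264,131), (262,190) and (237,247). The bell is at (367,131) with its plunger at (378,135). I choose the five brown ones on the board and check a crop.

```bash
cat > meas.py <<'E'
from h import *
from scipy.optimize import least_squares
def circ(P,r):
    f=lambda c:np.hypot(P[:,0]-c[0],P[:,1]-c[1])-r
    s=least_squares(f,(P[:,:2].max(0)+P[:,:2].min(0))/2,loss="soft_l1",f_scale=1); return s.x.round(1), np.abs(s.fun).mean().round(1)
def cup(C,c,z0=0,R=45):
    m=(np.hypot(C[:,0]-c[0],C[:,1]-c[1])<R)&(C[:,2]>z0+58)&(C[:,2]<z0+67); return m.sum(),circ(C[m],27.25)
def bis(C,c,z0=12):
    m=(np.hypot(C[:,0]-c[0],C[:,1]-c[1])<26)&(C[:,2]>z0+6)&(C[:,2]<z0+24)
    if m.sum()<5: return None
    P=C[m]; t=P[P[:,2]>np.percentile(P[:,2],70)]
    return m.sum(),((P.max(0)+P.min(0))/2).round(1)[:2],t.mean(0).round(1)
CU=[(480.5,233.5),(479,133.3),(433.8,33.6)]
BI=[(497,430.5),(557,322.5),(483,310.5),(566,392),(445.5,376.7)]
E
python3 - <<'E'
from meas import *
C=cloud("wrist",np.load("w8.npy")).reshape(-1,3)
print("floor",np.median(C[(np.abs(C[:,0]-400)<40)&(np.abs(C[:,1]-180)<20)],0).round(1))
for c in CU: print("cup",c,cup(C,c))
for c in BI: print("bis",c,bis(C,c))
m=(np.abs(C[:,0]-660)<60)&(np.abs(C[:,1]-230)<60)&(C[:,2]>58)&(C[:,2]<75)&(np.abs(C[:,1]-230)<25)
print("bell",m.sum(),C[m].mean(0).round(1),C[m][:,2].max())
p=cv2.imread("pics/w8.png"); cv2.imwrite("pics/w8c.png",cv2.resize(p[0:215,140:350],None,fx=2.8,fy=2.8,interpolation=cv2.INTER_CUBIC))
E
```

```text
floor [421.9 192.9   0.8]
cup (480.5, 233.5) (np.int64(264), (array([481.5, 231.8]), np.float64(0.9)))
cup (479, 133.3) (np.int64(232), (array([479.2, 131.7]), np.float64(0.9)))
cup (433.8, 33.6) (np.int64(224), (array([433.7,  32.5]), np.float64(0.9)))
bis (497, 430.5) (np.int64(165), array([498.7, 417.4]), array([498.4, 418.7,  27.7]))
bis (557, 322.5) (np.int64(412), array([556.9, 319.7]), array([557.1, 319.2,  29.7]))
bis (483, 310.5) (np.int64(401), array([483.7, 307.7]), array([483.3, 307.1,  29.6]))
bis (566, 392) (np.int64(482), array([567.5, 389.8]), array([567.1, 390.2,  29.7]))
bis (445.5, 376.7) (np.int64(457), array([446.8, 373.7]), array([447. , 374.4,  29.5]))
bell 108 [660.7 227.7  62.6] 65.04948935862949
```

View pics/w8c.png

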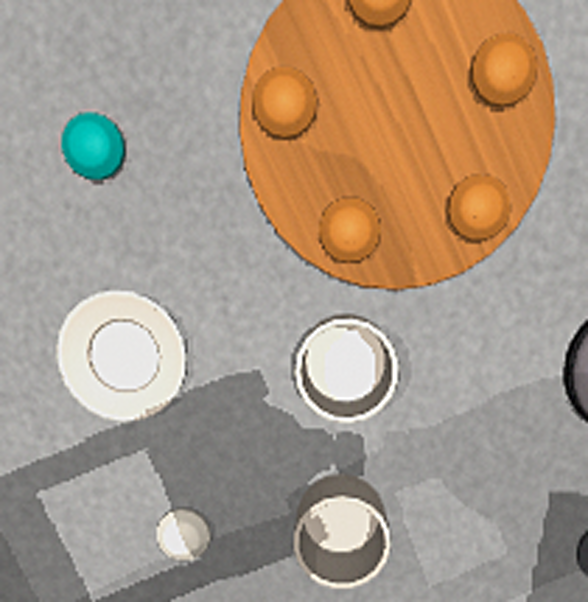

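Measurements agree to about 2 mm. First biscuit is the one at (483.5, 308.5), going into cup A at (481, 233).

Request:
jog_arm([
  [5.5, [0.1, 2, -3], 0],
  [5.5, [0.3, 4, -7], 0],
  [5.5, [0.5, 6, -11], 0],
  [5.5, [0.7, 8, -15], 0],
  [5.5, [0.9, 9.9, -19], 0],
  [5.5, [0.9, 9.9, -23], 0],
  [5.5, [0.9, 9.9, -27], 0],
  [5.5, [0.9, 9.9, -28], 0],
])

```text
t: 10.97
tool_pos: [480.7, 305.1, 108.8]
ee_rot: [-0.001, 0.708, 0.707, -0.003]
wrist_force: [-0.1, -1.0, -0.2]
finger_gap: 54.7
```

```bash
python3 - <<'E'
import st; from h import *
p,d=ctrl.snapshot("wrist"); cv2.imwrite("pics/w9.png",p); np.save("w9.npy",d)
from meas import *
C=cloud("wrist",d).reshape(-1,3)
for c in BI: print(bis(C,c))
E
```

```text
t 10.97 [480.7 305.1 108.8] jaw -0.001 gap 54.7 F [-0.1 -1.  -0.2] q6 0.55
(np.int64(2026), array([496.5, 423.7]), array([496.5, 427.2,  28. ]))
(np.int64(1756), array([555.8, 321.1]), array([555.5, 321. ,  27.9]))
(np.int64(1650), array([482. , 308.2]), array([482.2, 308.2,  28.1]))
(np.int64(2376), array([565.6, 390.9]), array([565.1, 391.1,  27.8]))
(np.int64(2150), array([445.4, 374.1]), array([445.5, 374.1,  28.1]))
```

View pics/w9.png

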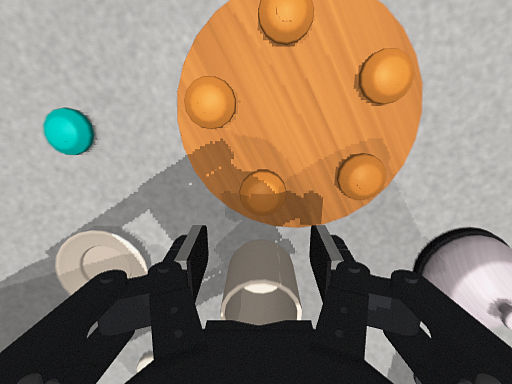

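Request:
jog_arm([
  [5.5, [-0.1, 0, -2], 0],
  [5.5, [-0.1, 0, -4], 0],
  [5.5, [-0.1, 0, -6], 0],
  [5.5, [-0.1, 0, -7.2], 0],
  [5.5, [-0.1, 0, -7.5], 0],
  [5.5, [-0.1, 0, -7.5], 0],
  [5.5, [-0.1, 0, -7.5], 0],
])

```text
t: 11.6
tool_pos: [482.3, 307.0, 39.7]
ee_rot: [0.0, 0.707, 0.707, 0.001]
wrist_force: [0.1, -0.5, -0.2]
finger_gap: 55.1
```

```bash
python3 - <<'E'
import st; from h import *
p,d=ctrl.snapshot("wrist"); cv2.imwrite("pics/w10.png",p)
E
```

```text
t 11.6 [482.3 307.   39.7] jaw 0.001 gap 55.1 F [ 0.1 -0.5 -0.2] q6 0.54
```

View pics/w10.png

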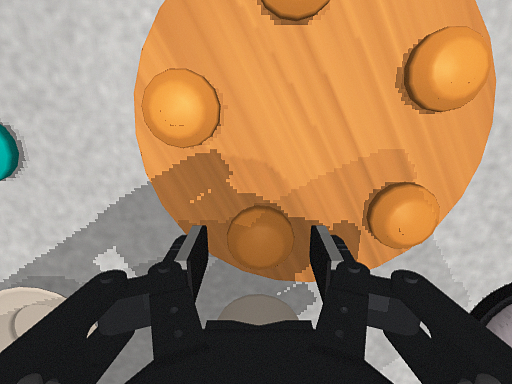

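Request:
jog_arm([
  [3.0, [0, 0.1, -0.1], 0],
  [3.0, [0, 0.1, -0.1], 0],
  [3.0, [0, 0.1, -0.1], 0],
  [3.0, [0, 0.1, -0.1], 0],
  [3.0, [0, 0.1, 0.5], 0],
  [3.0, [0, 0.1, 3], 0],
  [3.0, [0, 0.1, 6.5], 0],
  [3.0, [0, 0.1, 6.5], 0],
])

```text
t: 12.32
tool_pos: [484.4, 309.7, 109.4]
ee_rot: [0.001, 0.706, 0.708, 0.004]
wrist_force: [0.9, -0.4, 0.1]
finger_gap: 32.3
```

```bash
python3 - <<'E'
import st; from h import *
p,d=ctrl.snapshot("wrist"); cv2.imwrite("pics/w11.png",p)
p,d=ctrl.snapshot("scene"); cv2.imwrite("pics/s11.png",p[150:310,270:430].repeat(3,0).repeat(3,1))
E
```

```text
t 12.32 [484.4 309.7 109.4] jaw 0.002 gap 32.3 F [ 0.9 -0.4  0.1] q6 0.55
```

View pics/w11.png

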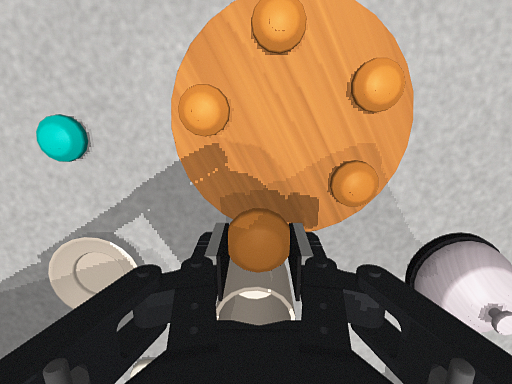

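View pics/s11.png

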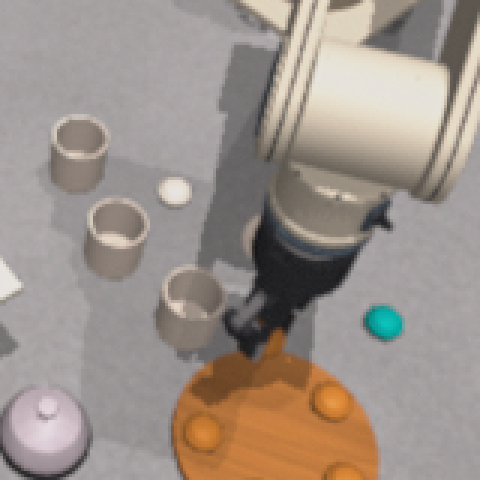

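Request:
jog_arm([
  [3.0, [0, -0.5, 0.3], 0],
  [3.0, [-0.05, -3, 0.3], 0],
  [3.0, [-0.1, -5.5, 0.3], 0],
  [3.0, [-0.15, -7.2, 0.3], 0],
  [3.0, [-0.15, -7.65, 0], 0],
  [3.0, [-0.15, -7.65, 0], 0],
  [3.0, [-0.15, -7.65, -0.6], 0],
  [3.0, [-0.15, -7.65, -1.2], 0],
])

```text
t: 13.08
tool_pos: [480.3, 232.1, 91.2]
ee_rot: [0.0, 0.706, 0.708, 0.0]
wrist_force: [-0.1, -0.1, 0.1]
finger_gap: 31.9
```

Request:
jog_arm([
  [3.0, [0, 0, 0], 0],
  [3.0, [0, 0, 0], 0],
])

```text
t: 13.25
tool_pos: [479.6, 231.9, 90.9]
ee_rot: [-0.0, 0.706, 0.708, -0.001]
wrist_force: [-0.5, 1.5, -0.5]
finger_gap: 32.0
```

```bash
python3 - <<'E'
import st; from h import *
p,d=ctrl.snapshot("wrist"); cv2.imwrite("pics/w12.png",p)
p,d=ctrl.snapshot("scene"); cv2.imwrite("pics/s12.png",p[170:330,250:410].repeat(3,0).repeat(3,1))
E
```

```text
t 13.25 [479.6 231.9  90.9] jaw 0.003 gap 32.0 F [-0.5  1.5 -0.5] q6 0.42
```

View pics/w12.png

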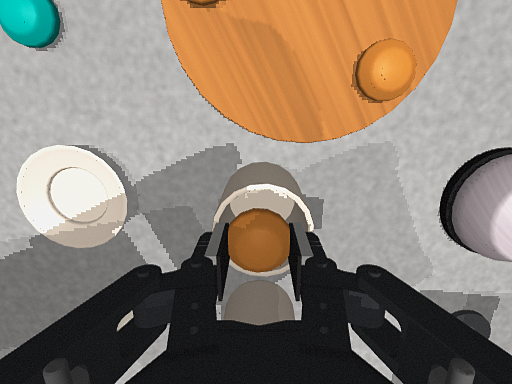

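View pics/s12.png

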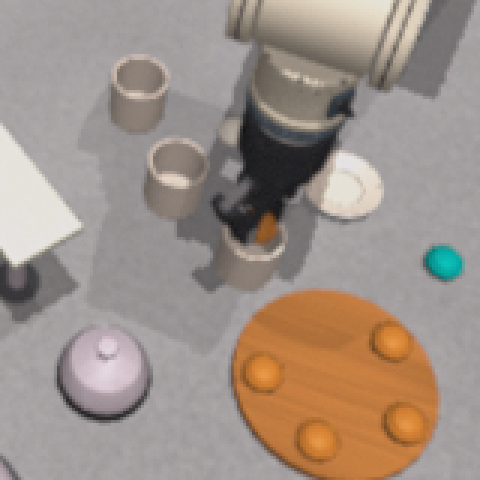

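Request:
jog_arm([
  [3.0, [0.15, 0.1, 0], 0],
  [3.0, [0.15, 0.1, -0.1], 0],
  [5.0, [0.15, 0.1, -0.1], 0],
  [5.5, [0.15, 0.1, -0.1], 0],
  [5.5, [0.15, 0.1, -0.1], 0],
  [5.5, [0.15, 0.1, 2], 0],
  [5.5, [0.15, 2, 5], 0],
  [5.5, [2, 5, 5], 0],
])

```text
t: 14.02
tool_pos: [499.3, 280.5, 145.7]
ee_rot: [0.0, 0.707, 0.707, 0.001]
wrist_force: [1.6, -0.4, 1.0]
finger_gap: 55.0
```

```bash
python3 - <<'E'
import st; from h import *
p,d=ctrl.snapshot("wrist"); cv2.imwrite("pics/w13.png",p)
p,d=ctrl.snapshot("scene"); cv2.imwrite("pics/s13.png",p[170:330,250:410].repeat(3,0).repeat(3,1))
E
```

```text
t 14.02 [499.3 280.5 145.7] jaw 0.0 gap 55.0 F [ 1.6 -0.4  1. ] q6 0.49
```

View pics/w13.png

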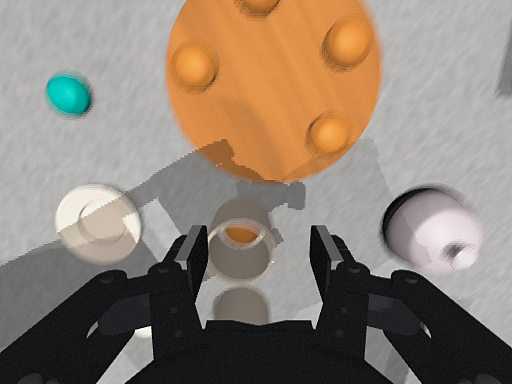

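View pics/s13.png

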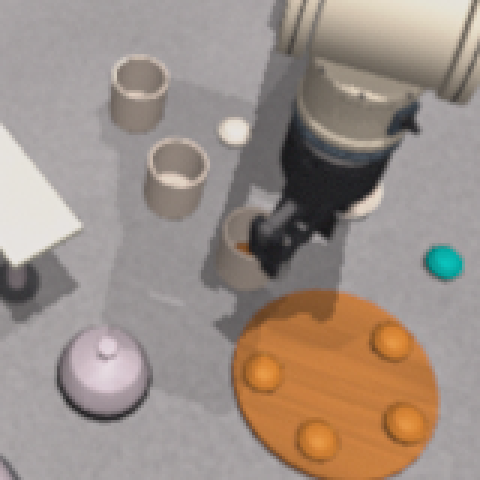

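The first biscuit is in cup A. Next is the one at (556, 321).

Request:
jog_arm([
  [5.5, [2, 1.5, -1], 0],
  [5.5, [4, 3, -2], 0],
  [5.5, [5.5, 3.8, -4], 0],
  [5.5, [5.5, 3.8, -6.5], 0],
  [5.5, [5.5, 3.8, -8.5], 0],
  [5.5, [5.5, 3.8, -9.8], 0],
  [5.5, [5.5, 3.8, -10.3], 0],
  [5.5, [5.5, 3.8, -10.3], 0],
])

```text
t: 14.78
tool_pos: [554.0, 318.7, 37.3]
ee_rot: [-0.0, 0.706, 0.708, -0.001]
wrist_force: [0.8, 0.3, -0.2]
finger_gap: 54.8
```

```bash
python3 - <<'E'
import st; from h import *
p,d=ctrl.snapshot("wrist"); cv2.imwrite("pics/w14.png",p)
E
```

```text
t 14.78 [554.  318.7  37.3] jaw 0.002 gap 54.8 F [ 0.8  0.3 -0.2] q6 0.5
```

View pics/w14.png

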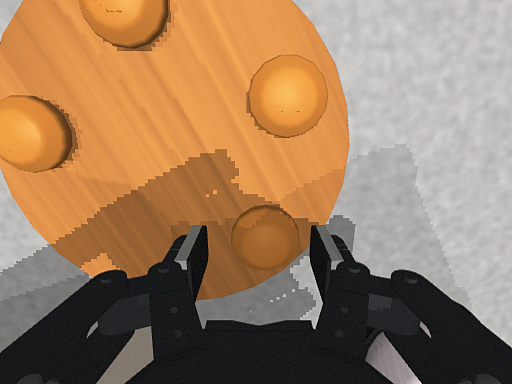

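Request:
jog_arm([
  [5.0, [0.2, 0.15, 0.1], 0],
  [3.0, [0.2, 0.15, 0.1], 0],
  [3.0, [0.2, 0.15, 0.1], 0],
  [3.0, [0.2, 0.15, 0.1], 0],
  [3.0, [0.2, 0.15, 0.1], 0],
  [3.0, [0.2, 0.15, 1], 0],
  [3.0, [0.2, 0.15, 4], 0],
  [3.0, [0.2, 0.15, 8], 0],
])

```text
t: 15.5
tool_pos: [555.1, 319.8, 117.6]
ee_rot: [-0.001, 0.706, 0.708, -0.003]
wrist_force: [0.2, 0.4, -0.8]
finger_gap: 31.4
```

Request:
jog_arm([
  [3.0, [-1.3, -3, 0], 0],
  [3.0, [-2.6, -6.5, 0], 0],
  [3.0, [-3.9, -10, 0], 0],
  [3.0, [-5.2, -13.5, 0], 0],
  [3.0, [-6.5, -17, 0], 0],
  [3.0, [-7.7, -19, 0], 0],
  [3.0, [-7.7, -19, -1.4], 0],
  [3.0, [-7.7, -19, -2.8], 0],
])

```text
t: 16.17
tool_pos: [480.4, 129.7, 92.3]
ee_rot: [0.001, 0.707, 0.707, 0.001]
wrist_force: [0.7, 0.1, 0.1]
finger_gap: 31.6
```

Request:
jog_arm([
  [3.0, [0, 0, 0], 0],
  [3.0, [0, 0, 0], 0],
])

```text
t: 16.33
tool_pos: [480.0, 130.8, 91.2]
ee_rot: [-0.0, 0.706, 0.708, -0.0]
wrist_force: [-0.3, 0.3, 0.5]
finger_gap: 32.0
```

```bash
python3 - <<'E'
import st; from h import *
p,d=ctrl.snapshot("wrist"); cv2.imwrite("pics/w15.png",p)
E
```

```text
t 16.33 [480.  130.8  91.2] jaw 0.002 gap 32.0 F [-0.3  0.3  0.5] q6 0.24
```

View pics/w15.png

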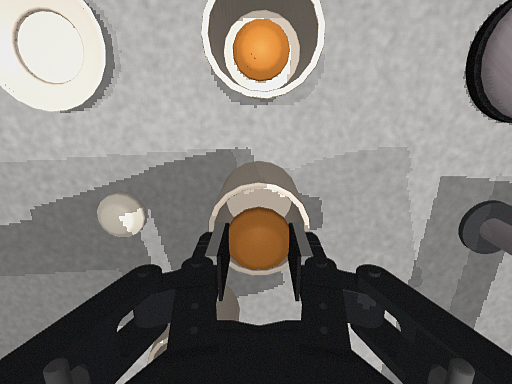

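Biscuit sits centred over cup B, and cup A's biscuit lies dome up. I release and head for the third, at (445.5, 374.5).

Request:
jog_arm([
  [3.0, [0, 0.1, -0.1], 0],
  [5.0, [0, 0.1, -0.1], 0],
  [5.5, [0, 0.1, -0.1], 0],
  [5.5, [0, 0.1, -0.1], 0],
  [5.5, [0, 0.1, 2], 0],
  [5.5, [0, 0.1, 5], 0],
  [5.5, [0, 3, 6], 0],
  [5.5, [-0.6, 7, 6], 0],
])

```text
t: 17.05
tool_pos: [476.6, 200.6, 153.8]
ee_rot: [0.001, 0.708, 0.706, 0.003]
wrist_force: [1.5, -0.0, 0.5]
finger_gap: 55.0
```

Request:
jog_arm([
  [5.5, [-0.6, 4, 0], 0],
  [5.5, [-1.2, 8, 0], 0],
  [5.5, [-2, 12, 0], 0],
  [5.5, [-2.5, 15, 0], 0],
  [5.5, [-2.9, 17.3, -1], 0],
  [5.5, [-2.9, 17.3, -3], 0],
  [5.5, [-2.9, 17.3, -4], 0],
  [5.5, [-2.9, 17.3, -4], 0],
])

```text
t: 17.72
tool_pos: [443.2, 372.8, 108.3]
ee_rot: [-0.0, 0.706, 0.708, -0.002]
wrist_force: [0.6, -0.6, -0.4]
finger_gap: 54.8
```

```bash
python3 - <<'E'
import st; from meas import *
p,d=ctrl.snapshot("wrist"); cv2.imwrite("pics/w16.png",p)
C=cloud("wrist",d).reshape(-1,3)
for c in BI: print(bis(C,c))
p,d=ctrl.snapshot("top"); cv2.imwrite("pics/top16.png",p)
E
```

```text
t 17.72 [443.2 372.8 108.3] jaw 0.003 gap 54.8 F [ 0.6 -0.6 -0.4] q6 0.68
(np.int64(2087), array([498.1, 430.3]), array([498.2, 430.5,  30.9]))
None
None
(np.int64(1898), array([566.9, 391.8]), array([566.7, 392.2,  30.8]))
(np.int64(1680), array([447. , 375.4]), array([446.9, 375.4,  30.8]))
```

View pics/w16.png

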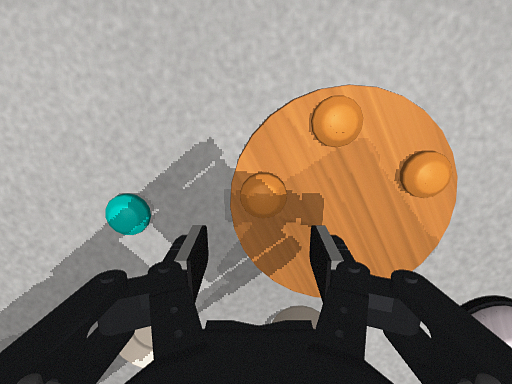

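Request:
jog_arm([
  [5.5, [0.25, 0.15, -2], 0],
  [5.5, [0.25, 0.15, -4], 0],
  [5.5, [0.25, 0.15, -6], 0],
  [5.5, [0.25, 0.15, -6.8], 0],
  [5.5, [0.25, 0.15, -7], 0],
  [5.5, [0.25, 0.15, -7], 0],
  [5.5, [0.25, 0.15, -7], 0],
])

```text
t: 18.4
tool_pos: [448.2, 375.6, 41.8]
ee_rot: [0.0, 0.707, 0.708, 0.001]
wrist_force: [0.3, -0.0, -0.7]
finger_gap: 55.2
```

```bash
python3 - <<'E'
import st; from meas import *
p,d=ctrl.snapshot("wrist"); cv2.imwrite("pics/w17.png",p)
E
```

```text
t 18.4 [448.2 375.6  41.8] jaw 0.002 gap 55.2 F [ 0.3 -0.  -0.7] q6 0.68
```

View pics/w17.png

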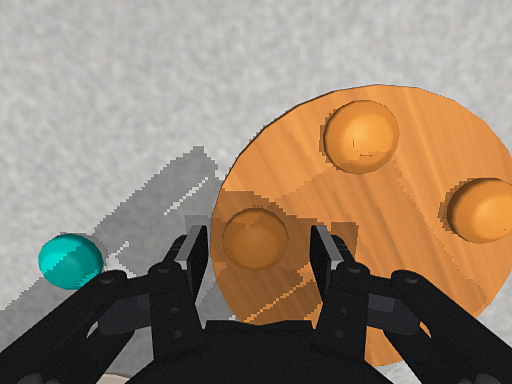

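View pics/top16.png

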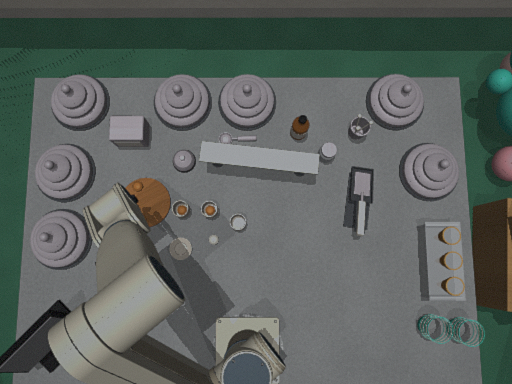

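Request:
jog_arm([
  [5.0, [-0.2, 0, -0.3], 0],
  [3.0, [-0.2, 0, -0.3], 0],
  [3.0, [-0.2, 0, -0.3], 0],
  [3.0, [-0.2, 0, -0.3], 0],
  [3.0, [-0.2, 0, -0.3], 0],
  [3.0, [-0.2, 0, 1], 0],
  [3.0, [-0.2, 0, 4], 0],
  [3.0, [-0.2, 0, 8], 0],
])

```text
t: 19.12
tool_pos: [443.9, 374.1, 119.9]
ee_rot: [-0.0, 0.706, 0.708, -0.003]
wrist_force: [0.8, 0.6, 0.7]
finger_gap: 32.1
```

Request:
jog_arm([
  [3.0, [-0.1, -4, 0], 0],
  [3.0, [-0.3, -8, 0], 0],
  [3.0, [-0.5, -12, 0], 0],
  [3.0, [-0.7, -16, 0], 0],
  [3.0, [-0.9, -20, 0], 0],
  [3.0, [-1.1, -24, 0], 0],
  [3.0, [-1.2, -28, 0], 0],
  [3.0, [-1.3, -32, 0], 0],
])

```text
t: 19.78
tool_pos: [432.3, 53.8, 121.7]
ee_rot: [0.0, 0.706, 0.708, 0.001]
wrist_force: [0.6, -0.4, 0.1]
finger_gap: 32.4
```

Request:
jog_arm([
  [3.0, [0, -2.2, -1], 0],
  [3.0, [0, -2.2, -2.5], 0],
  [3.0, [0, -2.2, -2.9], 0],
  [3.0, [0, -2.2, -2.9], 0],
  [3.0, [0, -2.2, -2.9], 0],
])

```text
t: 20.2
tool_pos: [432.6, 33.8, 92.1]
ee_rot: [-0.0, 0.706, 0.708, 0.0]
wrist_force: [0.3, 0.8, -0.5]
finger_gap: 32.1
```

```bash
python3 - <<'E'
import st; from meas import *
p,d=ctrl.snapshot("wrist"); cv2.imwrite("pics/w18.png",p)
E
```

```text
t 20.2 [432.6  33.8  92.1] jaw 0.003 gap 32.1 F [ 0.3  0.8 -0.5] q6 0.05
```

View pics/w18.png

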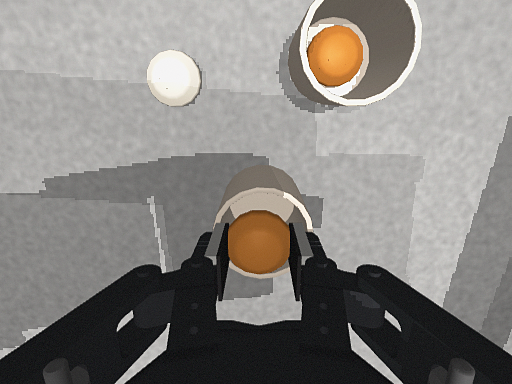

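Request:
jog_arm([
  [3.0, [0.1, 0, -0.1], 0],
  [5.0, [0.1, 0, -0.1], 0],
  [6, [0.1, 0, -0.1], 0],
  [8.2, [0.1, 0, 0.5], 0],
  [8.2, [0.1, 0, 3], 0],
  [8.2, [0.1, 0, 4.5], 0],
  [8.2, [0.1, 0, 4.5], 0],
  [8.2, [0.1, 0, 4.5], 0],
])

```text
t: 20.92
tool_pos: [434.1, 33.5, 137.6]
ee_rot: [0.001, 0.706, 0.708, 0.001]
wrist_force: [-0.1, -0.8, -0.5]
finger_gap: 81.8
```

```bash
python3 - <<'E'
import st; from meas import *
p,d=ctrl.snapshot("wrist"); cv2.imwrite("pics/w19.png",p)
C=cloud("wrist",d).reshape(-1,3)
for c in CU: print("cup",cup(C,c))
p,d=ctrl.snapshot("top"); cv2.imwrite("pics/top19.png",cv2.resize(p[120:270,110:310],None,fx=4,fy=4,interpolation=cv2.INTER_CUBIC))
E
```

```text
t 20.92 [434.1  33.5 137.6] jaw 0.002 gap 81.8 F [-0.1 -0.8 -0.5] q6 0.05Traceback (most recent call last):
  File "<stdin>", line 4, in <module>
  File "meas.py", line 7, in cup
    m=(np.hypot(C[:,0]-c[0],C[:,1]-c[1])<R)&(C[:,2]>z0+58)&(C[:,2]<z0+67); return m.sum(),circ(C[m],27.25)
                                                                                          ~~~~^^^^^^^^^^^^
  File "meas.py", line 5, in circ
    s=least_squares(f,(P[:,:2].max(0)+P[:,:2].min(0))/2,loss="soft_l1",f_scale=1); return s.x.round(1), np.abs(s.fun).mean().round(1)
                       ~~~~~~~~~~~^^^
    return umr_maximum(a, axis, None, out, keepdims, initial, where)
ValueError: zero-size array to reduction operation maximum which has no identity
```

View pics/w19.png

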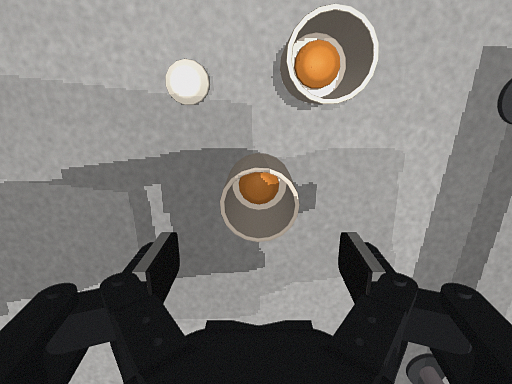

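All three cups hold a biscuit. I grip cup C.

Request:
jog_arm([
  [8.2, [0, 0, -3], 0],
  [8.2, [0, 0, -6], 0],
  [8.2, [0, 0, -8.5], 0],
  [8.2, [0, 0, -9.5], 0],
  [8.2, [0, 0, -9.7], 0],
  [8.2, [0, 0, -9.7], 0],
  [5.4, [0, 0, -9.7], 0],
  [5.4, [0, 0, -9.7], 0],
])

```text
t: 21.63
tool_pos: [434.2, 33.4, 40.7]
ee_rot: [0.001, 0.706, 0.708, 0.001]
wrist_force: [0.4, 0.7, 0.7]
finger_gap: 60.1
```

Request:
jog_arm([
  [5.2, [0, 0, 0], 0],
  [5.2, [0, 0, 0], 0],
  [5.2, [0, 0, 0], 0],
  [5.2, [0, 0, 1.5], 0],
  [5.2, [0, 0, 4], 0],
  [5.2, [0, 0, 4], 0],
])

```text
t: 22.13
tool_pos: [435.6, 33.5, 83.2]
ee_rot: [0.002, 0.706, 0.708, 0.002]
wrist_force: [0.8, 0.2, -0.8]
finger_gap: 56.8
```

```bash
python3 - <<'E'
import st; from meas import *
p,d=ctrl.snapshot("wrist"); cv2.imwrite("pics/w20.png",p)
p,d=ctrl.snapshot("scene"); cv2.imwrite("pics/s20.png",p[120:280,190:350].repeat(3,0).repeat(3,1))
E
```

```text
t 22.13 [435.6  33.5  83.2] jaw 0.002 gap 56.8 F [ 0.8  0.2 -0.8] q6 0.05
```

View pics/w20.png

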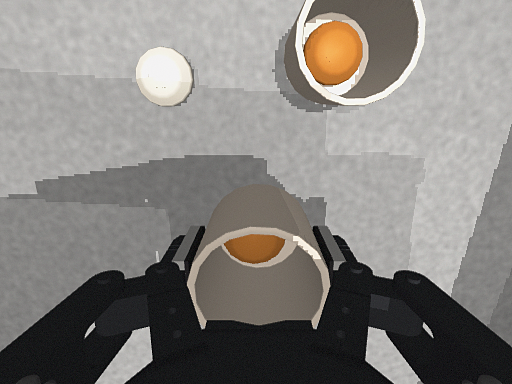

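View pics/s20.png

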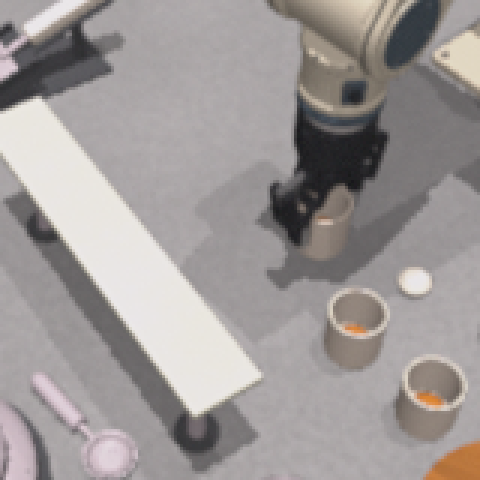

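Request:
jog_arm([
  [5.2, [0, 0, 4], 0],
  [5.2, [0, 0, 8], -0.02],
  [5.2, [0, -2, 11.5], -0.05],
  [5.2, [2, -4, 14.5], -0.08],
  [5.2, [5, -6.5, 16], -0.116],
  [5.2, [8, -9, 16], -0.116],
  [5.2, [11, -11.5, 16], -0.116],
  [5.2, [14, -14, 16], -0.116],
])

```text
t: 22.9
tool_pos: [574.4, -108.0, 239.5]
ee_rot: [0.0, 0.746, 0.666, 0.0]
wrist_force: [1.0, 1.0, -1.6]
finger_gap: 56.5
```

Request:
jog_arm([
  [5.2, [2, -1.5, 0], 0],
  [5.2, [3.5, -3, 0], 0],
  [5.2, [5, -4, 0], 0],
  [5.2, [5.5, -4.4, 0], 0],
  [5.2, [5.5, -4.4, 0], 0],
  [5.2, [5.5, -4.4, 0], 0],
])

```text
t: 23.4
tool_pos: [627.5, -150.2, 238.6]
ee_rot: [-0.001, 0.746, 0.666, -0.001]
wrist_force: [1.1, 0.2, -2.3]
finger_gap: 56.5
```

```bash
python3 - <<'E'
import st; from meas import *
p,d=ctrl.snapshot("wrist"); cv2.imwrite("pics/w21.png",p); np.save("w21.npy",d)
C=cloud("wrist",d); Cf=C.reshape(-1,3)
m=(np.abs(Cf[:,2]-140)<6)&(np.abs(Cf[:,0]-640)<90)&(Cf[:,1]>-140)&(Cf[:,1]<170)
P=Cf[m]; u=np.array([np.cos(-.114),np.sin(-.114)]); w=np.array([-u[1],u[0]])
print(m.sum(),P[:,2].mean())
a=(P[:,:2]-[642.5,-41])@u; b=(P[:,:2]-[642.5,-41])@w
for s in range(-100,200,25):
    k=(b>=s)&(b<s+25)
    if k.sum()>20: print(s,k.sum(),np.percentile(a[k],[1,99]).round(1),"mid",np.percentile(a[k],[1,99]).mean().round(1))
print("end",np.percentile(b,[.5,99.5]))
p,d=ctrl.snapshot("top"); cv2.imwrite("pics/top21.png",cv2.resize(p[120:270,110:310],None,fx=4,fy=4,interpolation=cv2.INTER_CUBIC))
E
```

```text
t 23.4 [ 627.5 -150.2  238.6] jaw -0.114 gap 56.5 F [ 1.1  0.2 -2.3] q6 -0.14
17488 140.10674873663564
-100 2680 [-32.9  35.1] mid 1.1
-75 3128 [-32.8  35.3] mid 1.2
-50 3439 [-32.8  35.4] mid 1.3
-25 3773 [-32.7  35.5] mid 1.4
0 4273 [-32.7  35.4] mid 1.4
25 115 [-33.   34.9] mid 1.0
end [-99.91798079  25.19742538]
```

View pics/w21.png

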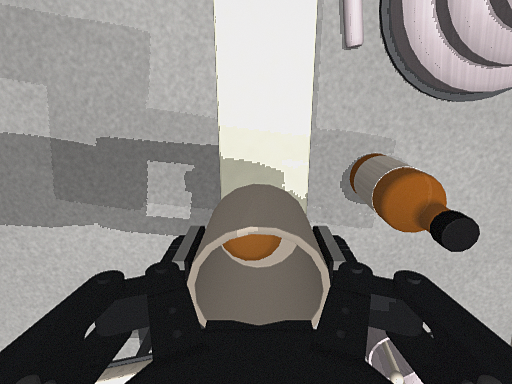

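View pics/top21.png

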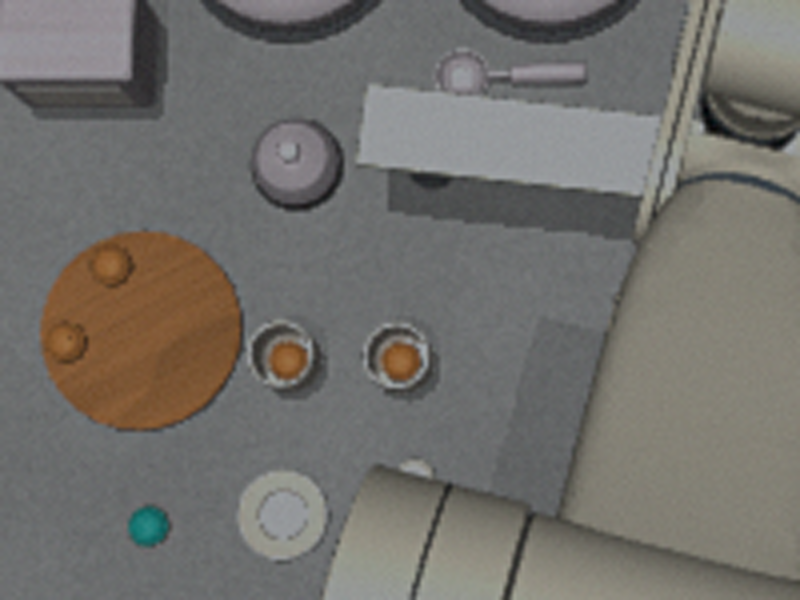

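Request:
jog_arm([
  [5.2, [0.35, 0, -1], 0],
  [5.2, [0.35, 0, -2.5], 0],
  [5.2, [0.35, 0, -4], 0],
  [5.2, [0.35, 0, -5], 0],
  [5.2, [0.35, 0, -5], 0],
  [5.2, [0.35, 0, -5], 0],
  [5.2, [0.35, 0, -5], 0],
])

```text
t: 24.08
tool_pos: [632.4, -150.6, 190.3]
ee_rot: [0.0, 0.746, 0.666, 0.0]
wrist_force: [0.5, 0.9, -0.9]
finger_gap: 56.6
```

```bash
python3 - <<'E'
import st; from meas import *
p,d=ctrl.snapshot("wrist"); cv2.imwrite("pics/w22.png",p); np.save("w22.npy",d)
Cf=cloud("wrist",d).reshape(-1,3)
m=(np.abs(Cf[:,2]-140)<6)&(np.abs(Cf[:,0]-640)<90)&(Cf[:,1]>-100)&(Cf[:,1]<170)
P=Cf[m]; u=np.array([np.cos(-.114),np.sin(-.114)]); w=np.array([-u[1],u[0]])
t=ctrl.observe()["tool_pos"][:2]
a=(P[:,:2]-t)@u; b=(P[:,:2]-t)@w
for s in range(0,200,25):
    k=(b>=s)&(b<s+25)
    if k.sum()>20: print(s,k.sum(),np.percentile(a[k],[1,99]).round(1),"mid",np.percentile(a[k],[1,99]).mean().round(1))
E
```

```text
t 24.08 [ 632.4 -150.6  190.3] jaw -0.114 gap 56.6 F [ 0.5  0.9 -0.9] q6 -0.14
25 111 [-35.8 -10.9] mid -23.4
50 5077 [-34.8  33. ] mid -0.9
75 6200 [-34.8  33.3] mid -0.8
100 6024 [-34.7  33.2] mid -0.7
```

View pics/w22.png

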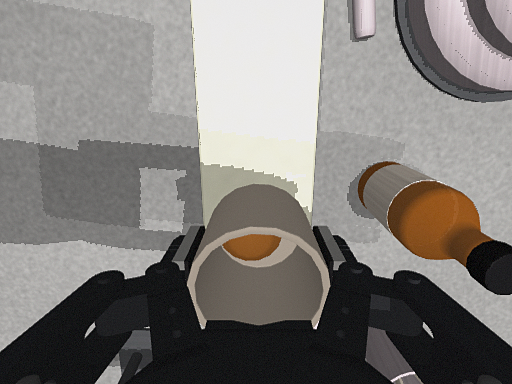

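Request:
jog_arm([
  [5.2, [-0.07, 0, -0.3], 0],
  [5.2, [-0.07, 0, -0.6], 0],
  [5.2, [-0.07, 0, -0.8], 0],
  [5.2, [-0.07, 0, -0.9], 0],
  [5.2, [-0.07, 0, -0.9], 0],
])

```text
t: 24.55
tool_pos: [631.2, -150.7, 181.2]
ee_rot: [-0.0, 0.746, 0.666, -0.0]
wrist_force: [-3.4, 1.0, 2.8]
finger_gap: 57.2
```

```bash
python3 - <<'E'
import st; from meas import *
p,d=ctrl.snapshot("scene"); cv2.imwrite("pics/s23.png",p[90:250,150:310].repeat(3,0).repeat(3,1))
E
```

```text
t 24.55 [ 631.2 -150.7  181.2] jaw -0.114 gap 57.2 F [-3.4  1.   2.8] q6 -0.14
```

View pics/s23.png

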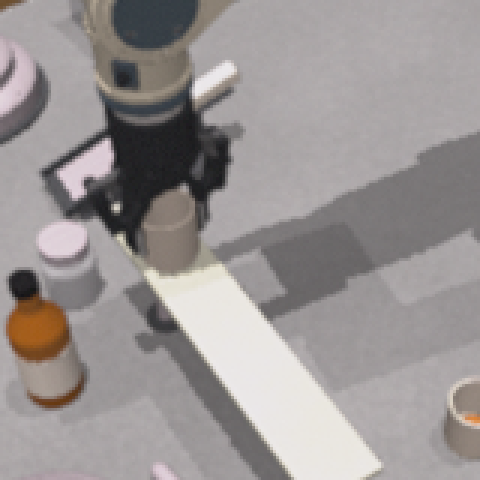

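Contact felt (Fz +2.8 N). I release and rise.

Request:
jog_arm([
  [6.0, [0, 0, 0], 0],
  [6.8, [0, 0, 0], 0],
  [7.6, [0, 0, 0], 0],
  [8.0, [0, 0, 0], 0],
  [8.0, [0, 0, 1], 0],
  [8.0, [0, 0, 3.5], 0],
  [8.0, [0, 0, 7], 0],
  [8.0, [0, 0, 10], 0],
])

```text
t: 25.27
tool_pos: [631.2, -150.6, 282.6]
ee_rot: [-0.0, 0.746, 0.666, -0.0]
wrist_force: [1.2, -0.2, -0.2]
finger_gap: 80.0
```

```bash
python3 - <<'E'
import st; from meas import *
p,d=ctrl.snapshot("wrist"); cv2.imwrite("pics/w24.png",p); np.save("w24.npy",d)
Cf=cloud("wrist",d).reshape(-1,3)
print(cup(Cf,(631,-150),140))
E
```

```text
t 25.27 [ 631.2 -150.6  282.6] jaw -0.114 gap 80.0 F [ 1.2 -0.2 -0.2] q6 -0.14
(np.int64(563), (array([ 635.2, -150.8]), np.float64(0.6)))
```

View pics/w24.png

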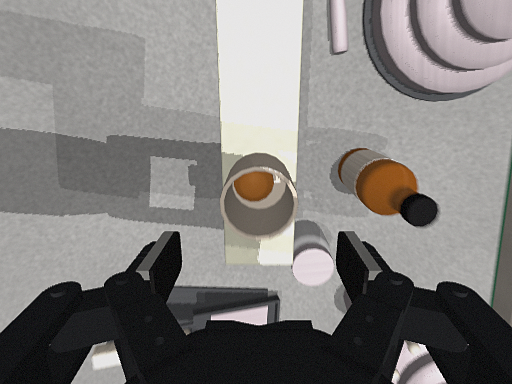

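Request:
jog_arm([
  [8.0, [0, 0, 0], 0],
  [8.0, [0, 0, 0], 0],
  [8.0, [0, 0, 0], 0],
])

```text
t: 25.57
tool_pos: [630.7, -150.5, 280.0]
ee_rot: [-0.001, 0.746, 0.666, -0.0]
wrist_force: [0.1, 0.1, -0.1]
finger_gap: 80.0
```

```bash
cat > ledge.py <<'E'
from meas import *
u=np.array([np.cos(-.114),np.sin(-.114)]); w=np.array([-u[1],u[0]]); L0=np.array([642.5,-41])
def ledge(C,n="wrist"):
    m=(np.abs(C[:,2]-140)<6)&(np.abs((C[:,:2]-L0)@u)<50)&(np.abs((C[:,:2]-L0)@w)<215); P=C[m][:,:2]-L0
    a=P@u;b=P@w; out=[]
    for s in range(-200,200,20):
        k=(b>=s)&(b<s+20)
        if k.sum()>20:
            e=np.percentile(a[k],[1,99])
            if e[1]-e[0]>64: out.append((s+10,e.mean(),e[1]-e[0]))
    out=np.array(out); print("ledge s",out[:,0].min(),out[:,0].max(),"mid",out[:,1].round(1).tolist(),"w",out[:,2].mean().round(1)); return out[:,1].mean()
def cupl(C,c):
    n,(xy,r)=cup(C,c,140); q=np.array(xy)-L0; print("cup",n,xy,"depth",(q@u).round(1),"along",(q@w).round(1),"res",r)
E
python3 - <<'E'
import st; from ledge import *
for n in ["wrist","top","scene"]:
    p,d=ctrl.snapshot(n); Cf=cloud(n,d).reshape(-1,3); print(n); ledge(Cf)
    try: cupl(Cf,(631,-150))
    except Exception as e: print(e)
    if n=="wrist": cv2.imwrite("pics/w25.png",p)
E
```

```text
t 25.57 [ 630.7 -150.5  280. ] jaw -0.114 gap 80.0 F [ 0.1  0.1 -0.1] q6 -0.14
wrist
ledge s -190.0 30.0 mid [1.0, 1.1, 1.1, 1.2, 1.1, 1.3, 1.3, 1.4, 1.4, 1.4, 1.5] w 68.5
cup 1187 [ 630.8 -151.2] depth 0.9 along -110.8 res 1.0
top
ledge s -50.0 190.0 mid [-1.1, -2.4, -2.7, -1.4, -1.9, -2.2, -1.8, -2.5, -1.2, -1.6, -2.8, -1.6, -1.6] w 67.7
cup 2 [ 649.2 -160.8] depth 20.3 along -118.3 res 0.0
scene
ledge s -110.0 190.0 mid [2.7, 2.3, 2.8, 3.1, 2.6, 2.8, 3.1, 3.0, 2.7, 2.7, 3.1, 2.4, 3.0, 2.7, 2.8, 2.9] w 68.3
cup 86 [ 632.4 -149. ] depth 2.3 along -108.4 res 1.1
```

View pics/w25.png

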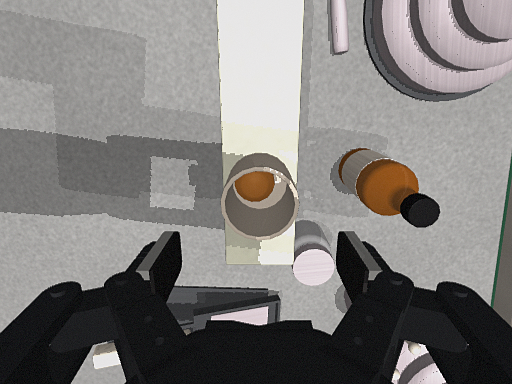

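Cup C stands within about 0.5 mm of the ledge's mid-depth. Next is cup B.

Request:
jog_arm([
  [8.2, [-3, 2.5, 0], 0],
  [8.2, [-6, 5, 0], 0],
  [8.2, [-9, 8, 0], 0],
  [8.2, [-11, 11.5, 0], 0],
  [8.2, [-12.5, 15, -1.5], 0],
  [8.2, [-13.5, 18.5, -3], 0],
  [8.2, [-14.5, 22, -5], 0],
  [8.2, [-15, 25.5, -7], 0],
])

```text
t: 26.38
tool_pos: [479.7, 105.7, 209.9]
ee_rot: [-0.0, 0.746, 0.666, -0.0]
wrist_force: [0.1, -1.0, -0.0]
finger_gap: 82.1
```

Request:
jog_arm([
  [8.2, [-0.15, 2.8, -2], 0],
  [8.2, [-0.15, 2.8, -5], 0],
  [8.2, [-0.15, 2.8, -7.5], 0],
  [8.2, [-0.15, 2.8, -7.5], 0],
  [8.2, [-0.15, 2.8, -7.5], 0],
])

```text
t: 26.8
tool_pos: [478.6, 132.2, 134.5]
ee_rot: [-0.001, 0.746, 0.666, -0.002]
wrist_force: [0.3, -0.3, 0.7]
finger_gap: 82.2
```

```bash
python3 - <<'E'
import st; from ledge import *
p,d=ctrl.snapshot("wrist"); cv2.imwrite("pics/w26.png",p); C=cloud("wrist",d).reshape(-1,3); print(cup(C,(479,132)))
E
```

```text
t 26.8 [478.6 132.2 134.5] jaw -0.114 gap 82.2 F [ 0.3 -0.3  0.7] q6 0.36
(np.int64(1383), (array([481.5, 132.9]), np.float64(1.0)))
```

View pics/w26.png

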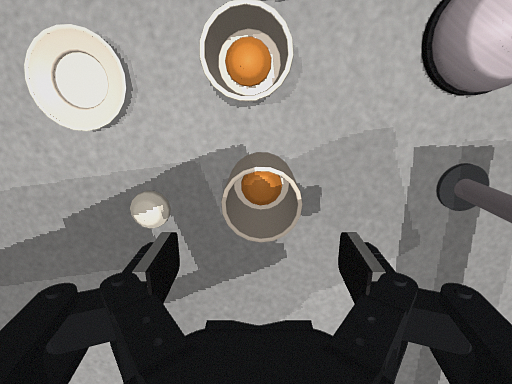

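Request:
jog_arm([
  [8.2, [0.15, 0.05, -3], 0],
  [8.2, [0.15, 0.05, -6], 0],
  [8.2, [0.15, 0.05, -8.5], 0],
  [8.2, [0.15, 0.05, -9.2], 0],
  [8.2, [0.15, 0.05, -9.4], 0],
  [8.2, [0.15, 0.05, -9.4], 0],
  [5.4, [0.15, 0.05, -9.4], 0],
  [5.2, [0.15, 0.05, -9.4], 0],
])

```text
t: 27.52
tool_pos: [482.3, 133.0, 43.3]
ee_rot: [0.001, 0.746, 0.666, 0.001]
wrist_force: [-2.1, 0.9, 2.2]
finger_gap: 59.9
```

Request:
jog_arm([
  [5.2, [0, 0, 0], 0],
  [5.2, [0, 0, 0], 0],
  [5.2, [0, 0, 0], 0],
  [5.2, [0, 0, 1.5], 0],
  [5.2, [0, 0, 4.5], 0],
  [5.2, [0, 0, 8], 0],
  [5.2, [0, 0, 11.5], 0],
  [5.2, [0, 0, 15], 0],
])

```text
t: 28.18
tool_pos: [480.9, 132.8, 194.1]
ee_rot: [0.0, 0.746, 0.666, 0.0]
wrist_force: [1.1, -0.2, -1.6]
finger_gap: 56.9
```

Request:
jog_arm([
  [5.2, [0, -3, 3], 0],
  [5.2, [3, -6, 5], 0],
  [5.2, [6, -9, 5], 0],
  [5.2, [9, -12, 5], 0],
  [5.2, [12, -14.5, 5], 0],
  [5.2, [14.5, -16.5, 5], 0],
  [5.2, [16.3, -17.4, 5], 0],
  [5.2, [16.3, -17.4, 5], 0],
])

```text
t: 28.85
tool_pos: [647.5, -43.8, 242.8]
ee_rot: [0.002, 0.747, 0.665, 0.001]
wrist_force: [-0.4, 0.3, -1.4]
finger_gap: 57.3
```

```bash
python3 - <<'E'
import st; from ledge import *
p,d=ctrl.snapshot("wrist"); cv2.imwrite("pics/w27.png",p); C=cloud("wrist",d).reshape(-1,3); m=ledge(C)
t=ctrl.observe()["tool_pos"][:2]-L0; print("tool depth",t@u,"along",t@w,"go",((m-t@u)*u+(0-t@w)*w).round(1))
E
```

```text
t 28.85 [647.5 -43.8 242.8] jaw -0.117 gap 57.3 F [-0.4  0.3 -1.4] q6 0.03
ledge s -10.0 130.0 mid [-1.1, -1.1, -1.0, -0.9, -0.9, -0.9, -0.8, -0.9] w 68.3
tool depth 3.036291443422418 along -1.154109077292251 go [-3.8  1.6]
```

View pics/w27.png

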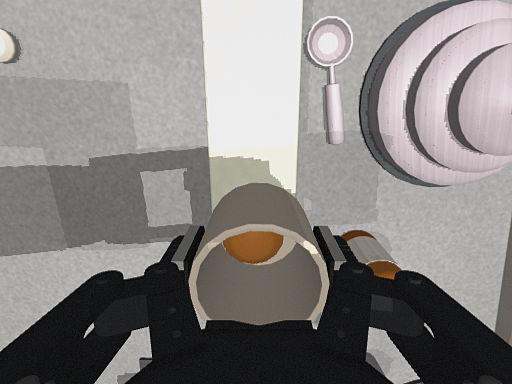

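Request:
jog_arm([
  [5.2, [0, 0, -2], 0],
  [5.2, [0, 0, -4], 0],
  [5.2, [0, 0, -5], 0],
  [5.2, [0, 0, -5], 0],
  [5.2, [0, 0, -5], 0],
  [5.2, [0, 0, -5], 0],
])

```text
t: 29.4
tool_pos: [644.6, -40.8, 193.0]
ee_rot: [0.001, 0.746, 0.666, 0.0]
wrist_force: [-0.5, 0.4, -2.1]
finger_gap: 57.4
```

```bash
cat > go.py <<'E'
import st; from ledge import *
import sys
p,d=ctrl.snapshot("wrist"); cv2.imwrite(sys.argv[2],p); C=cloud("wrist",d).reshape(-1,3); m=ledge(C)
t=ctrl.observe()["tool_pos"][:2]-L0; print("tool depth",(t@u).round(1),"along",(t@w).round(1),"go",((m-t@u)*u+(float(sys.argv[1])-t@w)*w).round(1))
E
python3 go.py 0 pics/w28.png
```

```text
t 29.4 [644.6 -40.8 193. ] jaw -0.114 gap 57.4 F [-0.5  0.4 -2.1] q6 0.03
ledge s -10.0 130.0 mid [1.7, 1.7, 1.8, 1.9, 1.9, 2.0, 2.0, 1.9] w 68.3
tool depth 2.4 along 0.3 go [-0.5 -0.3]
```

Request:
jog_arm([
  [5.2, [-0.06, 0, -0.4], 0],
  [5.2, [-0.06, 0, -0.7], 0],
  [5.2, [-0.06, 0, -0.9], 0],
  [5.2, [-0.06, 0, -1.0], 0],
  [5.2, [-0.06, 0, -1.0], 0],
])

```text
t: 29.87
tool_pos: [643.8, -41.1, 183.8]
ee_rot: [0.0, 0.746, 0.666, 0.0]
wrist_force: [-6.4, 0.2, 13.0]
finger_gap: 57.4
```

```bash
python3 go.py 0 pics/w29.png; python3 - <<'E'
from h import *
p,d=ctrl.snapshot("scene"); cv2.imwrite("pics/s29.png",p[120:280,150:310].repeat(3,0).repeat(3,1))
E
```

```text
t 29.87 [643.8 -41.1 183.8] jaw -0.114 gap 57.4 F [-6.4  0.2 13. ] q6 0.03
ledge s -10.0 110.0 mid [1.7, 1.5, 1.6, 1.6, 1.6, 1.7, 1.8] w 68.2
tool depth 1.3 along -0.0 go [ 0.4 -0. ]
```

View pics/s29.png

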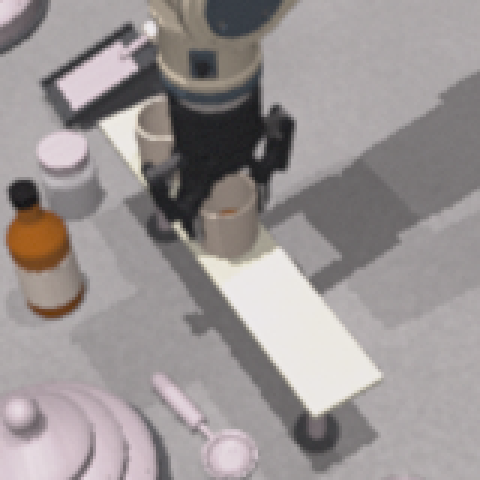

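Contact at 13 N. I ease up 1 mm and release.

Request:
jog_arm([
  [5.2, [0.02, 0, 0.1], 0],
  [6.2, [0.02, 0, 0.1], 0],
  [7.0, [0.02, 0, 0.1], 0],
  [7.8, [0.02, 0, 0.1], 0],
  [8.0, [0.02, 0, 1], 0],
  [8.0, [0.02, 0, 3.5], 0],
  [8.0, [0.02, 0, 7], 0],
  [8.0, [0.02, 0, 10], 0],
])

```text
t: 30.63
tool_pos: [643.8, -41.1, 283.3]
ee_rot: [-0.0, 0.746, 0.666, -0.0]
wrist_force: [0.9, -0.0, -0.2]
finger_gap: 79.6
```

Request:
jog_arm([
  [8.0, [0, 0, 0], 0],
  [8.0, [0, 0, 0], 0],
  [8.0, [0, 0, 0], 0],
])

```text
t: 30.88
tool_pos: [643.6, -41.1, 281.8]
ee_rot: [-0.0, 0.746, 0.666, -0.0]
wrist_force: [0.6, -0.2, -0.0]
finger_gap: 80.0
```

```bash
python3 - <<'E'
import st; from ledge import *
for n in ["wrist","scene"]:
    p,d=ctrl.snapshot(n); Cf=cloud(n,d).reshape(-1,3); print(n); ledge(Cf)
    for c in [(643.5,-41),(631,-150)]:
        try: cupl(Cf,c)
        except Exception as e: print(e)
    cv2.imwrite(f"pics/{n}30.png",p)
E
```

```text
t 30.88 [643.6 -41.1 281.8] jaw -0.114 gap 80.0 F [ 0.6 -0.2 -0. ] q6 0.03
wrist
ledge s -130.0 150.0 mid [0.9, 0.6, 0.7, 0.8, 0.7, 0.9, 0.9, 1.0, 1.0, 1.1, 1.0, 1.2, 1.2, 1.0] w 68.6
cup 1158 [643.3 -41.8] depth 0.9 along -0.7 res 1.0
cup 414 [ 630.4 -151. ] depth 0.5 along -110.7 res 0.9
scene
ledge s -110.0 190.0 mid [2.3, 2.5, 2.6, 2.9, 2.5, 2.7, 3.0, 2.9, 2.8, 3.0, 2.9, 2.7] w 68.2
cup 95 [645.1 -39.6] depth 2.4 along 1.7 res 1.0
cup 17 [ 632.4 -149.4] depth 2.3 along -108.8 res 1.1
```

View pics/wrist30.png

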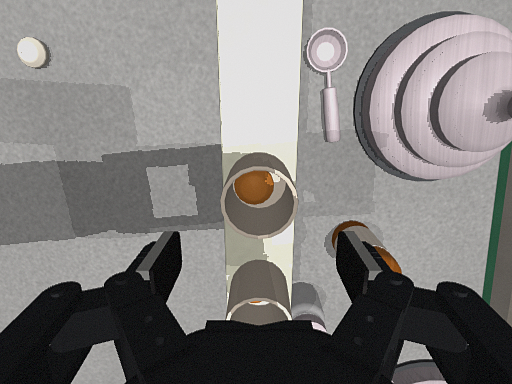

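Cup B is centred too. Now cup A at (481.5, 232.5).

Request:
jog_arm([
  [8.2, [-3, 3, 0], 0],
  [8.2, [-6, 6, 0], 0],
  [8.2, [-9, 9.5, 0], 0],
  [8.2, [-11.5, 13, 0], 0],
  [8.2, [-13, 16.5, -2], 0],
  [8.2, [-14.5, 20, -4], 0],
  [8.2, [-15.5, 23.5, -6], 0],
  [8.2, [-16.1, 26.8, -8], 0],
])

```text
t: 31.65
tool_pos: [482.0, 222.7, 203.5]
ee_rot: [-0.0, 0.746, 0.666, -0.001]
wrist_force: [1.7, 0.6, 0.8]
finger_gap: 82.2
```

Request:
jog_arm([
  [8.2, [-0.1, 0.5, -2], 0],
  [8.2, [-0.1, 0.5, -5], 0],
  [8.2, [-0.1, 0.5, -6.7], 0],
  [8.2, [-0.1, 0.5, -6.7], 0],
  [8.2, [-0.1, 0.5, -6.7], 0],
  [8.2, [-0.1, 0.5, -6.7], 0],
])

```text
t: 32.15
tool_pos: [483.3, 226.6, 138.2]
ee_rot: [-0.0, 0.746, 0.666, 0.0]
wrist_force: [0.5, 0.5, -0.2]
finger_gap: 82.2
```

```bash
python3 - <<'E'
import st; from ledge import *
p,d=ctrl.snapshot("wrist"); cv2.imwrite("pics/w31.png",p); C=cloud("wrist",d).reshape(-1,3); print(cup(C,(481,232)))
E
```

```text
t 32.15 [483.3 226.6 138.2] jaw -0.114 gap 82.2 F [ 0.5  0.5 -0.2] q6 0.53
(np.int64(1309), (array([482.2, 233.4]), np.float64(1.0)))
```

View pics/w31.png

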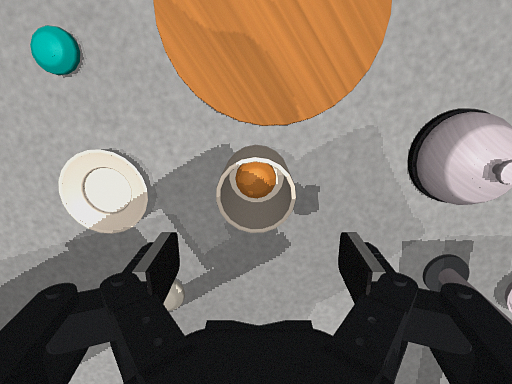

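Request:
jog_arm([
  [8.2, [-0.1, 0.6, -3], 0],
  [8.2, [-0.1, 0.6, -6], 0],
  [8.2, [-0.1, 0.6, -8.5], 0],
  [8.2, [-0.1, 0.6, -9.4], 0],
  [8.2, [-0.1, 0.6, -9.7], 0],
  [8.2, [-0.1, 0.6, -9.7], 0],
  [5.4, [-0.1, 0.6, -9.7], 0],
  [5.2, [-0.1, 0.6, -9.7], 0],
])

```text
t: 32.87
tool_pos: [483.1, 233.0, 42.4]
ee_rot: [0.0, 0.746, 0.666, 0.001]
wrist_force: [0.6, 0.0, 0.7]
finger_gap: 60.1
```

Request:
jog_arm([
  [5.2, [0, 0, 0], 0],
  [5.2, [0, 0, 0], 0],
  [5.2, [0, 0, 0], 0],
  [5.2, [0, 0, 1.5], 0],
  [5.2, [0, 0, 4.5], 0],
  [5.2, [0, 0, 8], 0],
  [5.2, [0, 0, 11.5], 0],
  [5.2, [0, 0, 15], 0],
])

```text
t: 33.53
tool_pos: [481.7, 232.5, 193.3]
ee_rot: [0.0, 0.746, 0.666, 0.0]
wrist_force: [1.1, -0.1, -1.2]
finger_gap: 55.6
```

Request:
jog_arm([
  [5.2, [0, -3, 3], 0],
  [5.2, [3, -6, 5], 0],
  [5.2, [6, -9, 5], 0],
  [5.2, [9, -12, 5], 0],
  [5.2, [12, -14.5, 5], 0],
  [5.2, [15, -16, 5], 0],
  [5.2, [17.3, -16.5, 5], 0],
  [5.2, [17.3, -16.5, 5], 0],
])

```text
t: 34.2
tool_pos: [659.1, 65.3, 242.1]
ee_rot: [0.002, 0.747, 0.665, 0.002]
wrist_force: [-0.4, 0.9, -0.7]
finger_gap: 55.9
```

Request:
jog_arm([
  [5.2, [0, 0, -2], 0],
  [5.2, [0, 0, -4], 0],
  [5.2, [0, 0, -5], 0],
  [5.2, [0, 0, -5], 0],
  [5.2, [0, 0, -5], 0],
  [5.2, [0, 0, -5], 0],
])

```text
t: 34.7
tool_pos: [655.4, 67.9, 192.2]
ee_rot: [0.0, 0.746, 0.666, 0.001]
wrist_force: [0.2, 0.4, -0.8]
finger_gap: 55.7
```

```bash
python3 go.py 110 pics/w32.png
```

```text
t 34.7 [655.4  67.9 192.2] jaw -0.114 gap 55.7 F [ 0.2  0.4 -0.8] q6 0.2
ledge s 110.0 190.0 mid [1.9, 1.8, 1.9, 1.9, 1.9] w 68.4
tool depth 0.6 along 109.7 go [1.3 0.2]
```

View pics/w32.png

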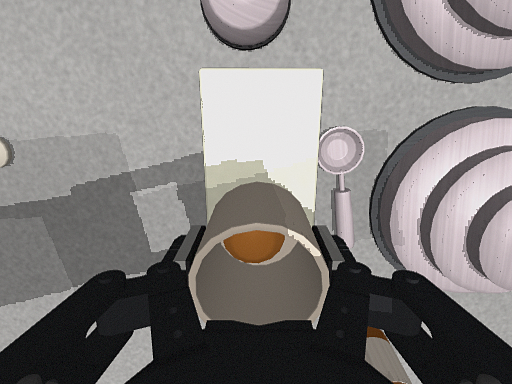

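Request:
jog_arm([
  [5.2, [0.1, 0, -0.4], 0],
  [5.2, [0.1, 0, -0.7], 0],
  [5.2, [0.1, 0, -0.85], 0],
  [5.2, [0.1, 0, -0.95], 0],
  [5.2, [0.1, 0, -0.95], 0],
])

```text
t: 35.17
tool_pos: [656.1, 67.6, 182.7]
ee_rot: [0.0, 0.746, 0.666, 0.0]
wrist_force: [-3.3, 0.8, 9.1]
finger_gap: 55.5
```

```bash
python3 go.py 110 pics/w33.png
```

```text
t 35.17 [656.1  67.6 182.7] jaw -0.114 gap 55.5 F [-3.3  0.8  9.1] q6 0.2
ledge s 110.0 190.0 mid [1.6, 1.7, 1.7, 1.7, 1.8] w 68.3
tool depth 1.1 along 109.5 go [0.6 0.5]
```

Request:
jog_arm([
  [5.2, [0.02, 0, 0.1], 0],
  [6.2, [0.02, 0, 0.1], 0],
  [7.0, [0.02, 0, 0.1], 0],
  [7.8, [0.02, 0, 0.1], 0],
  [8.0, [0.02, 0, 1], 0],
  [8.0, [0.02, 0, 3.5], 0],
  [8.0, [0.02, 0, 7], 0],
  [8.0, [0.02, 0, 10], 0],
])

```text
t: 35.88
tool_pos: [656.1, 67.6, 283.0]
ee_rot: [-0.0, 0.746, 0.666, -0.0]
wrist_force: [2.0, 0.8, 1.0]
finger_gap: 79.5
```

Request:
jog_arm([
  [8.0, [0, 0, 0], 0],
  [8.0, [0, 0, 0], 0],
  [8.0, [0, 0, 0], 0],
])

```text
t: 36.13
tool_pos: [655.9, 67.6, 281.5]
ee_rot: [0.0, 0.746, 0.666, -0.0]
wrist_force: [0.4, 1.1, 0.1]
finger_gap: 80.0
```

```bash
python3 - <<'E'
import st; from ledge import *
for n in ["wrist","scene","top"]:
    p,d=ctrl.snapshot(n); Cf=cloud(n,d).reshape(-1,3); print(n); ledge(Cf)
    for c in [(655.5,68.5),(643.5,-41),(631,-150)]:
        try: cupl(Cf,c)
        except Exception as e: print(e)
    m=(np.abs(Cf[:,0]-660)<45)&(np.abs(Cf[:,1]-230)<25)&(Cf[:,2]>59)&(Cf[:,2]<68)
    if m.sum()>3: print("bell",m.sum(),Cf[m].mean(0).round(1),((Cf[m].max(0)+Cf[m].min(0))/2).round(1))
    cv2.imwrite(f"pics/{n}34.png",p)
E
```

```text
t 36.13 [655.9  67.6 281.5] jaw -0.114 gap 80.0 F [0.4 1.1 0.1] q6 0.2
wrist
ledge s -30.0 190.0 mid [0.6, 1.0, 0.6, 1.0, 0.9, 0.7, 1.2, 1.1, 1.0, 1.2, 1.2] w 68.8
cup 1136 [655.6  67.6] depth 0.7 along 109.4 res 1.0
cup 424 [643.1 -41.7] depth 0.7 along -0.6 res 0.9
zero-size array to reduction operation maximum which has no identity
bell 255 [661.2 228.8  61.7] [661.2 228.9  61.5]
scene
ledge s -110.0 190.0 mid [2.6, 3.0, 2.7, 2.5, 2.5, 2.4, 2.3, 2.9] w 68.5
cup 108 [657.2  69.2] depth 2.1 along 111.2 res 1.1
cup 11 [644.8 -40.1] depth 2.2 along 1.2 res 0.6
cup 85 [ 632.3 -149.6] depth 2.2 along -109.1 res 1.3
bell 37 [662.7 231.7  62.6] [662.7 231.1  63.4]
top
ledge s -190.0 30.0 mid [-3.0, -2.5, -2.1, -1.6, -2.4, -2.7, -2.8, -2.0] w 68.2
cup 1 [689.4  66.1] depth 34.4 along 111.7 res 0.0
cup 43 [640.1 -41.7] depth -2.3 along -1.0 res 0.8
cup 49 [ 627.2 -150.7] depth -2.7 along -110.7 res 1.0
bell 16 [657.5 229.7  61.4] [657.6 228.6  62.2]
```

View pics/wrist34.png

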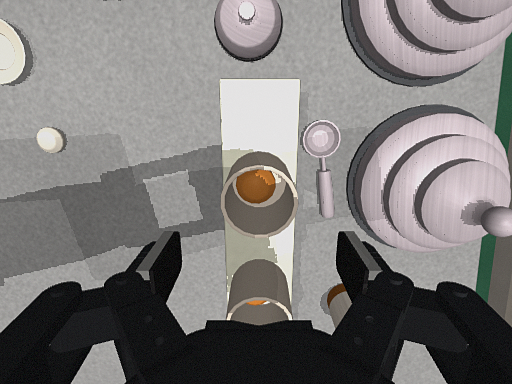

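View pics/scene34.png

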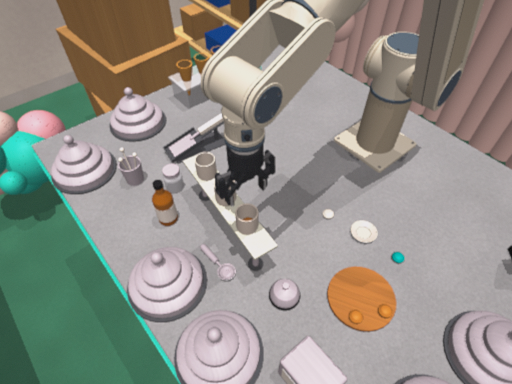

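All three cups read as centred in wrist and scene views, and two spares remain on the board. Before ringing, I check the spade, the clearance around the bell and the spares.

```bash
python3 - <<'E'
from ledge import *
p,d=ctrl.snapshot("scene"); C=cloud("scene",d).reshape(-1,3)
m=(C[:,0]>690)&(C[:,0]<770)&(np.abs(C[:,1]-229)<70)
for x in range(690,770,10):
    k=m&(C[:,0]>=x)&(C[:,0]<x+10); print(x,k.sum(),C[k][:,2].max().round() if k.any() else None)
bo=np.array([503.9,-400.3,53]);a=-.166;c,s=np.cos(.3),np.sin(.3)
R=np.array([[np.cos(a),-np.sin(a),0],[np.sin(a),np.cos(a),0],[0,0,1]])@np.array([[c,0,s],[0,1,0],[-s,0,c]])
L=(C-bo)@R; br=p.reshape(-1,3).min(1)>110
for x0 in range(-130,130,40):
    k=br&(np.abs(L[:,1])<40)&(L[:,0]>=x0)&(L[:,0]<x0+40)&(L[:,2]>-8)&(L[:,2]<30)
    if k.sum()>4: print("spade",x0,k.sum(),"y",np.percentile(L[k][:,1],[5,95]).round(1),"z",np.median(L[k][:,2]).round(1))
for b in BI: print("bis",bis(C,b))
cv2.imwrite("pics/s35.png",cv2.resize(p[90:260,130:300],None,fx=3.5,fy=3.5,interpolation=cv2.INTER_CUBIC))
E
```

```text
690 263 44.0
700 212 25.0
710 196 4.0
720 199 5.0
730 195 4.0
740 204 5.0
750 206 4.0
760 203 4.0
spade -130 23 y [-3.4 18. ] z 18.0
spade -90 85 y [-6.5 18.2] z 18.6
spade -50 82 y [-3.7 18.4] z 18.4
spade -10 60 y [-24.2  18.4] z 8.8
spade 30 138 y [-27.7  29. ] z 2.9
spade 70 140 y [-28.1  29.9] z 3.0
spade 110 35 y [-28.9  29.2] z 2.4
bis (np.int64(154), array([499. , 431.1]), array([498.2, 431.7,  29.9]))
bis None
bis None
bis (np.int64(156), array([567.9, 393.5]), array([567.4, 392.2,  30. ]))
bis None
```

View pics/s35.png

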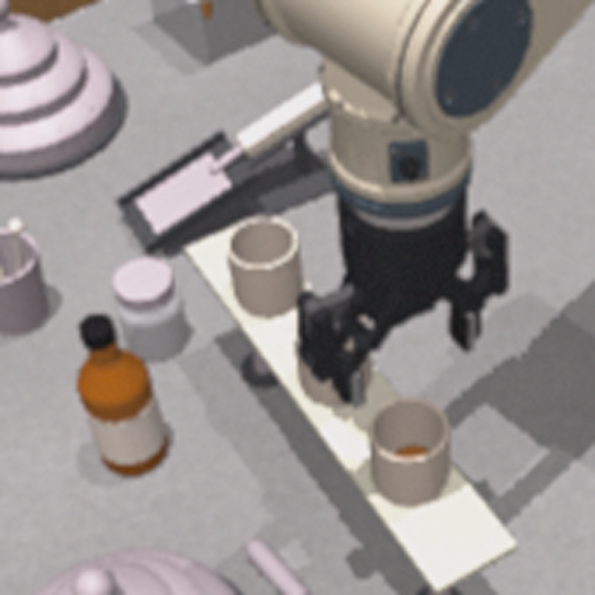

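View pics/top34.png

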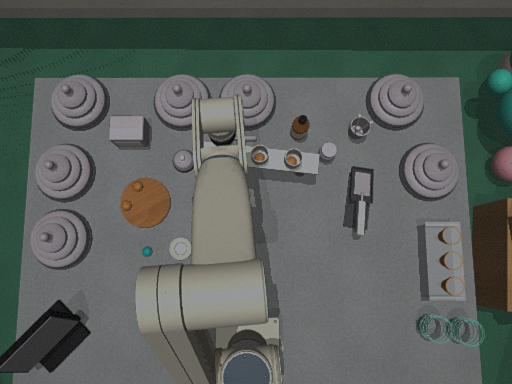

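Spade sits flat: blade top 2.9 mm above the bed, handle about 3 mm off centre. Bell surroundings are clear and both spares are on the board. Now I approach the bell at (661, 229) with fingers shut.

Request:
jog_arm([
  [6, [0.1, 3, 0], 0],
  [4, [0.2, 6.5, 0], 0],
  [2, [0.3, 10, 0], 0],
  [0, [0.4, 13.5, 0], 0],
  [0, [0.5, 16.2, 0], 0],
  [0, [0.5, 16.2, -3], 0],
  [0, [0.5, 16.2, -6], 0],
  [0, [0.5, 16.2, -6], 0],
])

```text
t: 37.0
tool_pos: [657.3, 229.2, 214.1]
ee_rot: [-0.002, 0.746, 0.666, -0.005]
wrist_force: [-1.2, -0.6, -1.1]
finger_gap: -0.3
```

Request:
jog_arm([
  [0, [0, 0, -3], 0],
  [0, [0, 0, -6], 0],
  [0, [0, 0, -8], 0],
  [0, [0, 0, -9], 0],
  [0, [0, 0, -9], 0],
  [0, [0, 0, -9], 0],
])

```text
t: 37.5
tool_pos: [661.6, 229.4, 132.0]
ee_rot: [0.0, 0.746, 0.666, 0.0]
wrist_force: [1.1, 0.0, 0.8]
finger_gap: 0.4
```

```bash
python3 - <<'E'
import st; from ledge import *
p,d=ctrl.snapshot("wrist"); cv2.imwrite("pics/w36.png",p); C=cloud("wrist",d).reshape(-1,3)
m=(np.hypot(C[:,0]-661,C[:,1]-229)<25)&(C[:,2]>57)&(C[:,2]<68)
if m.sum(): print(m.sum(),((C[m].max(0)+C[m].min(0))/2).round(1),C[m].mean(0).round(1))
p,d=ctrl.snapshot("scene"); cv2.imwrite("pics/s36.png",cv2.resize(p[190:330,190:330],None,fx=4,fy=4,interpolation=cv2.INTER_CUBIC))
E
```

```text
t 37.5 [661.6 229.4 132. ] jaw -0.114 gap 0.4 F [1.1 0.  0.8] q6 0.43
481 [662.3 230.2  62.1] [662.4 230.7  63.5]
```

View pics/w36.png

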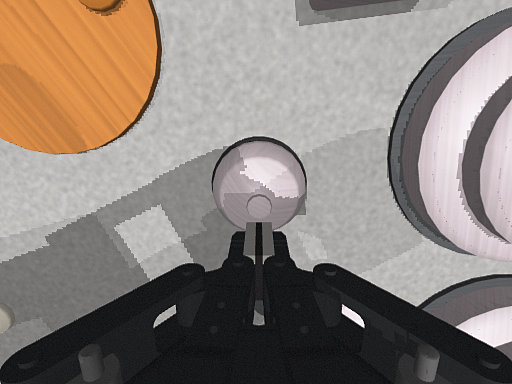

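View pics/s36.png

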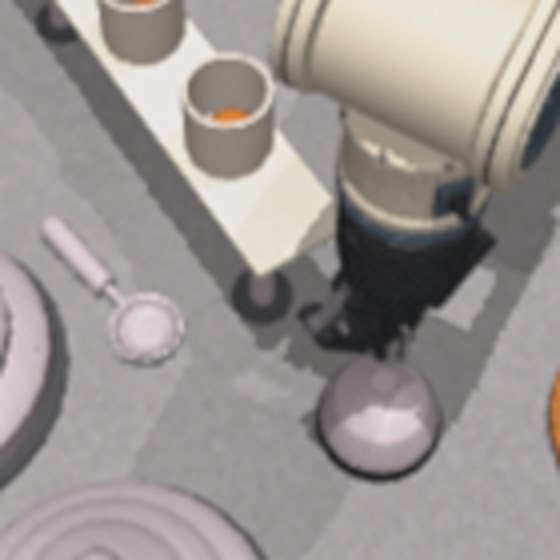

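Request:
jog_arm([
  [0, [0, 0.05, -2], 0],
  [0, [0, 0.05, -3.5], 0],
  [0, [0, 0.05, -4.1], 0],
  [0, [0, 0.05, -4.4], 0],
  [0, [0, 0.05, -4.6], 0],
  [0, [0, 0.05, -4.6], 0],
])

```text
t: 38.1
tool_pos: [661.0, 230.1, 85.5]
ee_rot: [-0.0, 0.746, 0.666, -0.0]
wrist_force: [-1.9, -0.8, 2.0]
finger_gap: -0.0
```

```bash
python3 st.py
```

```text
t 38.1 [661.  230.1  85.5] jaw -0.114 gap -0.0 F [-1.9 -0.8  2. ] q6 0.43
```

Request:
jog_arm([
  [0, [0, 0, -0.2], 0],
  [0, [0, 0, -0.4], 0],
  [0, [0, 0, -0.5], 0],
  [0, [0, 0, -0.5], 0],
  [0, [0, 0, -0.5], 0],
])

```text
t: 38.52
tool_pos: [661.6, 230.3, 82.0]
ee_rot: [0.0, 0.746, 0.666, 0.001]
wrist_force: [-4.2, -0.8, 10.8]
finger_gap: 0.1
```

```bash
python3 st.py
```

```text
t 38.52 [661.6 230.3  82. ] jaw -0.114 gap 0.1 F [-4.2 -0.8 10.8] q6 0.43
```

The plunger is fully down (10.8 N, above its 4 N). I lift off and retreat.

Request:
jog_arm([
  [0, [0, 0, 1], 0],
  [0, [0, 0, 4], 0],
  [0, [0, 0, 8], 0],
  [0, [0, 0, 12], 0],
  [0, [0, 0, 16], 0],
  [0, [0, 0, 20], 0],
  [0, [-3, 0, 22], 0],
  [0, [-6, 2, 22], 0],
])

```text
t: 39.18
tool_pos: [604.3, 248.8, 307.3]
ee_rot: [0.002, 0.747, 0.664, 0.005]
wrist_force: [-0.1, 1.7, -0.2]
finger_gap: -0.1
```

Request:
jog_arm([
  [0, [-3, 0, 1], 0],
  [0, [-6, 0, 2], 0],
  [0, [-9, 0, 2], 0],
  [0, [-12, 0, 2], 0],
  [0, [-12, 0, 2], 0],
  [0, [-12, 0, 2], 0],
])

```text
t: 39.68
tool_pos: [480.4, 250.3, 321.3]
ee_rot: [0.0, 0.746, 0.666, 0.001]
wrist_force: [0.7, -0.6, 0.2]
finger_gap: -0.1
```

```bash
python3 - <<'E'
import st; from ledge import *
for n in ["wrist","scene","top"]:
    p,d=ctrl.snapshot(n); Cf=cloud(n,d).reshape(-1,3); print(n)
    for c in [(655.5,68.5),(643.5,-41),(631,-150)]:
        try: cupl(Cf,c)
        except Exception as e: print("-")
    m=(np.abs(Cf[:,0]-660)<45)&(np.abs(Cf[:,1]-230)<25)&(Cf[:,2]>57)&(Cf[:,2]<70)
    if m.sum()>3: print("bell",m.sum(),Cf[m].mean(0).round(1))
    for b in BI:
        if n!="wrist": print("bis",bis(Cf,b))
    cv2.imwrite(f"pics/{n}40.png",p)
E
```

```text
t 39.68 [480.4 250.3 321.3] jaw -0.113 gap -0.1 F [ 0.7 -0.6  0.2] q6 0.57
wrist
cup 249 [655.7  67.9] depth 0.7 along 109.7 res 0.9
-
-
bell 147 [662.  229.8  62.4]
scene
cup 113 [657.2  69.4] depth 2.0 along 111.4 res 1.2
cup 94 [644.8 -39.8] depth 2.1 along 1.5 res 1.1
cup 84 [ 632.4 -149.1] depth 2.3 along -108.5 res 1.1
bell 36 [662.6 231.7  63. ]
bis (np.int64(156), array([499.1, 430.9]), array([498.9, 431.6,  29.5]))
bis None
bis None
bis (np.int64(158), array([567.9, 393.2]), array([567.7, 394.4,  30.2]))
bis None
top
cup 40 [652.4  67.7] depth -2.5 along 109.1 res 1.0
cup 41 [639.8 -41.7] depth -2.6 along -1.0 res 0.9
cup 48 [ 627.4 -150.9] depth -2.5 along -110.9 res 0.9
bell 16 [658.6 229.   61.6]
bis None
bis None
bis None
bis None
bis None
```

View pics/scene40.png

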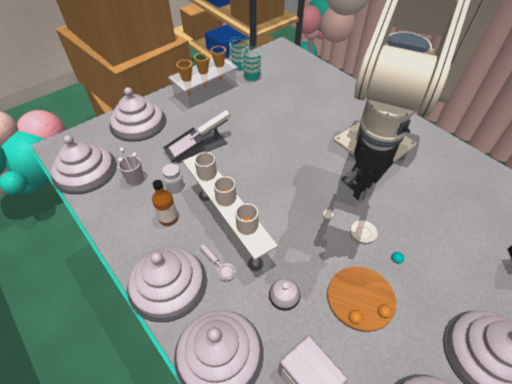

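View pics/top40.png

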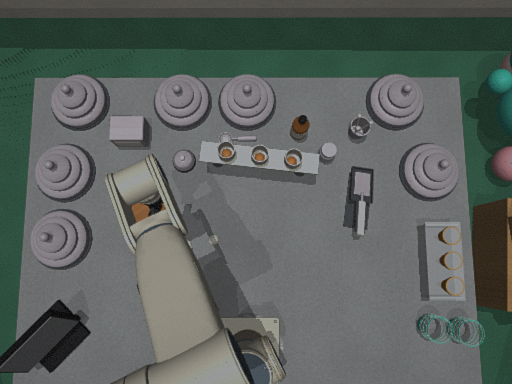

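The three cups stand on the ledge with biscuits in them, the spade is in its rest, two spares are on the board and the bell plunger is back up. I hand it in.

```bash
python3 -c "
from rig import ctrl
print(ctrl.job_done())"
```

```text
the job is handed in; nothing more can be done
None
```

I laid the spade in its rest, dropped one amaretto biscuit into each of the three cups present, and stood the cups upright on the ledge. Then I rang the bell, moved the arm clear and handed the job in about 40 s into the run. No verdict is reported on hand-in.

My last checks before handing in showed:
- **Cups:** they stand about 110 mm apart, each within about 1 mm of the ledge's mid-depth when compared within the same camera. A biscuit shows in every cup in the top view.
- **Spade:** last measured just before ringing. The blade lies flat in the tray and the handle on the tongue, about 3 mm to one side by the wrist and top cameras. The scene camera put the handle nearer 6 mm.
- **Bell:** I pressed until the wrist force reached 10.8 N, well past the 4 N for fully down, and the plunger had come back up afterwards.
- **Spare biscuits:** both are still on the board in the scene view. The arm hid them from the top camera.
- **Disagreement:** positions from the top and scene cameras differ by about 5 mm. I relied on the wrist camera and on differences within one image.

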